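Put the scale-check kit away: weights, thermometer, cover

ROBOT

A 6-joint arm with a two-finger parallel gripper is mounted at the origin on a cart in front of the work surface, level with it; the furniture and walls round the work are solid. World frame = base frame: x ahead of the robot, y to its left, z up, the work surface at z = 0. Lengths are in m, angles in rad, forces in N, time in s.
With the tool pointing down it reaches from about 0.3 to 0.775 m from the base axis. Payload 14.6 kg.
Tool frame: the origin (TCP) lies at the very end of the fingers, on their centre line; the grasp point (between the pads) lies 19 mm behind it; x points along the fingers, z is the direction in which the jaws open and shut, and the axes are right-handed (so a half turn about x gives the same grasp; the last joint's range is limited). The gripper opens to 94 mm and grips with 3 to 60 N. Pads are 16 mm wide; open, the fingers measure 119 mm over their backs; the gripper's body (75 mm by 177 mm) begins 78 mm behind the grasp point.
Start: joints at [1.184, 0.3, 1.521, -0, 1.321, -0.067], TCP at [0.173, 0.522, 0.205] pointing down, gripper open.
Joint ranges: [-3.03, 3.03], [-0.79, 2.21], [0.23, 2.52], [-1.04, 4.18], [0, 3.07], [-2.55, 2.55]. Speed limits (rad/s): [2.22, 2.22, 2.57, 3.14, 3.14, 3.14].

INTERFACE

Orientations are given as [roll, pitch, yaw] about the fixed x, y, z axes, in that order (R = Rz(yaw) Ry(pitch) Rx(roll)).
In Python, from station import arm gives the robot as it stands.
- The arm moves only by the tool apply_moves, never from a script. Its argument "plan" is a list of rows, each a list of 6 numbers: the shift along the tool's x, y, z in mm, then the turn, a rotation vector about the tool's x, y, z in rad. A call has 1 to 5 rows; each row is the pose to reach, as a shift and turn from the pose commanded when the call began, along the tool's axes at that moment; what a row does not reach only later rows make up. A row lasts 1/12 s, in which the tool goes at most 41.7 mm and 7.16 degrees, less where a joint would pass 70% of its speed; a pose out of reach is approached as far as the arm can. A call with a gripper value outside its range is refused whole. "grip" is the opening, from 0 (shut) to 1 (fully open), set as the call begins (left out, the last holds). The fingers move at their own pace and stop on an object; "squeeze" is the grip in N (left out, the last holds). Time passes only in rows, so rows that repeat a pose let the fingers close. It gives the time, the measured TCP pose, the force and the opening at its end, in the units of the state.
- arm.read_state(): the state, without advancing time (a new reading comes with each control period).
- arm.capture(name): name is "side" or "top" or "wrist"; returns (picture, depth): 480x640x3 uint8, red, green, blue; 480x640 float32, m along the optical axis (not along the pixel's ray), 0 where there is no reading.
- arm.camera_info(name): a dict with "mtx" (3x3 intrinsics, pixels), "R" (3x3) and "t" (3): a world point X has camera coordinates R X + t; the wrist camera has in their place "mount" (4x4, takes a point from camera to tool coordinates, whose origin is the TCP and whose axes are the tool frame's). Camera axes: x right, y down, z forward; pixel columns grow to the right and rows downward; lengths in m; the calibration is good to about 2 mm. A picture is of the moment at which its call begins: read the wrist's pose just before it. camera_info takes no time and is no camera call.
- arm.job_done(): hands the job in, once; it reports no verdict.
The state is a dict: "t": time; "joint_positions": joint angles; "qd": joint speeds; "joint_torque": joint torques, N m; "eef_pos": TCP position; "ee_rot": TCP orientation; "contact_force": force on the tool from outside, world axes, zero at the start; "moment": the same for the moment, N m; "width": finger opening in m.
Only numpy, scipy, OpenCV 4.12 (cv2) and the standard library are available. Lean on these libraries where they do the work, as an engineer would, in place of code of your own. Each camera call takes 0.05 s, during which the arm holds its last target. There are 200 camera calls.

TASK

The scale check is done, so put the kit away in its wooden block: each of the three check weights in front of the keyboard upright in the round well that fits it (brass one in the wide well at one end, smallest in the narrow well at the other end, middle-sized one between them), and the thermometer in the groove alongside the weights with its handle down in the wide pocket and its probe in the narrow slot. When all four lie in their places, set the blue cover squarely down over the block, all the way onto its black base plate, and let go. Leave the sample jar and the tally counter where they are.

Things in the scene. Friction and masses are not known exactly. Their poses are not given: they have to be found in the camera images.
- weight_large_centre (a point): Large check weight: plain brass cylinder 38 mm across, 49 mm high, with a 24 mm knob on top, 65 mm high in all, 0.5 kg, standing. The point is its centre, 32.5 mm above its underside; z is its axis. Goes in the wide well, 46 mm across, at (27, -72) mm in the block's frame, floor 8 mm above the bench.
- weight_medium_centre (a point): Medium check weight: silver steel cylinder 29 mm across, 37 mm high, with a 19 mm knob on top, 49 mm high in all, 0.2 kg, standing. The point is its centre, 24.5 mm above its underside; z is its axis. Goes in the middle well, 37 mm across, at (27, 0) mm in the block's frame, floor 8 mm above the bench.
- weight_small_centre (a point): Small check weight: silver steel cylinder 23 mm across with a knob on top, 39 mm high in all, 0.1 kg, standing; it narrows above 27 mm. The point is its centre, 19.5 mm above its underside; z is its axis. Goes in the narrow well, 31 mm across, at (27, 66) mm in the block's frame, floor 8 mm above the bench.
- thermometer_handle (a point): Probe thermometer, 193 mm, 70 g, lying: white handle 30 wide, 94 long, 19 mm high (grip across the width), thin probe out of one end. Point: middle of the handle, 10 mm up; y runs along it from probe tip to handle, z up. In the block's frame its place is (-31, 48) mm, 20 mm above the bench when seated, its y along the block's +y.
- cover_handle (a point): Blue cover, open below: outside 136 (x) by 234 (y), 77 mm high, walls 3 mm, 0.32 kg. On top a black bridge handle: bar 14 wide (x), 12 high, 110 mm long (y), 22 mm free beneath. Point: bar's centre, 105 mm above the lower rim. Goes over the block's wood, 6 mm to spare each side, rim on its base plate (point over the origin, 111 mm above the bench), long sides matching; either way round.
- weight_block: Wooden kit block, fixed: wood 118 (x) by 216 mm (y), top 20 mm above the bench, on a black base plate 142 by 240 by 6 mm. Origin: centre of its underside. Three round wells 12 mm deep along the +x side. Along the -x side a groove 10 mm deep: handle pocket 40 mm wide from y = -5 to 101 mm, probe slot 16 mm wide from there to the end at y = -108 mm.
- jar_centre (a point): Bystander: white sample jar with a yellow screw lid, 68 mm across, 73 mm high, standing; the point is its centre, 36.5 mm up. Leave it alone.
- tally_centre (a point): Bystander: silver hand tally counter lying on its back, 47 mm across, 77 mm long with its ring, 26 mm high; the point is the centre of its round body, 12 mm up. Leave it alone.
Things that resemble listed ones, but are neither listed nor needed, are in the scene too. Leave any pink or red look-alike of the part that bears weight_large_centre alone.

How it is judged:
By the outcome, as a careful person would: the job done as asked, in the order asked, and still so for the second after the job is handed in, with the robot touching nothing.
It also fails if it takes over 144 s, if anything falls off the work surface, if the arm or the gripper's body presses on something with over 40 N, if the wrist force passes 120 N, or if a joint passes its speed limit or range.

## Working session

There is one attempt and no reset: what is moved stays moved. The work goes in short steps, Python scripts to look and compute and a tool call to move; the robot and the scene stay as the last step left them, time stands still between calls to the robot, and variables do not carry over. Pictures are saved under pics/ and viewed, about 12 in all and at most 16, crops included, and the job is handed in when it is done.

Besides the shell and the picture viewer there is one more tool, called as name(argument=value, ...), one argument or row to a line, values as JSON. apply_moves: Moves the arm, as the interface text tells. Its arguments: {"type":"object","properties":{"plan":{"type":"array"},"grip":{"type":"number"},"squeeze":{"type":"number"}},"required":["plan"]}

```bash
ls; mkdir -p pics; python3 - <<'E'
from station import arm
import cv2, numpy as np
s=arm.read_state(); print({k:np.round(v,3).tolist() for k,v in s.items()})
for n in("top","side"):
    p,d=arm.capture(n); cv2.imwrite(f"pics/{n}0.png",p[:,:,::-1]); np.savez(f"pics/{n}0.npz",p=p,d=d)
    c=arm.camera_info(n); print(n,{k:np.round(v,3).tolist() for k,v in c.items()}, (d>0).mean())
print(np.round(arm.camera_info("wrist")["mount"],3).tolist())
E
```

```text
pics
{'t': 0.0, 'joint_positions': [1.184, 0.3, 1.522, -0.0, 1.321, -0.067], 'qd': [0.001, 0.001, 0.0, 0.0, 0.0, 0.0], 'joint_torque': [0.001, -53.182, -35.274, 0.071, 0.024, -0.0], 'eef_pos': [0.173, 0.522, 0.205], 'ee_rot': [3.08, 1.57, -1.953], 'contact_force': [-0.047, 0.256, 0.716], 'moment': [-0.033, -0.034, -0.015], 'width': 0.094}
top {'mtx': [[525.422, 0.0, 329.815], [0.0, 525.422, 247.21], [0.0, 0.0, 1.0]], 'R': [[0.01, -1.0, 0.011], [-0.988, -0.011, -0.157], [0.157, -0.01, -0.988]], 't': [-0.015, 0.511, 1.69]} 0.9961165364583333
side {'mtx': [[515.083, 0.0, 316.411], [0.0, 515.083, 237.848], [0.0, 0.0, 1.0]], 'R': [[0.825, -0.565, -0.009], [-0.31, -0.438, -0.844], [0.473, 0.699, -0.537]], 't': [-0.401, 0.223, 1.295]} 0.9515071614583334
[[0.0, -0.268, 0.963, -0.18], [-0.0, -0.963, -0.268, 0.078], [1.0, -0.0, -0.0, 0.001], [0.0, 0.0, 0.0, 1.0]]
```

View pics/top0.png

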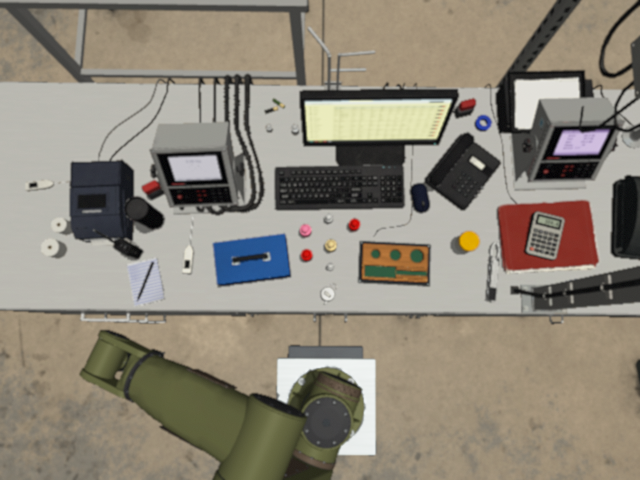

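View pics/side0.png

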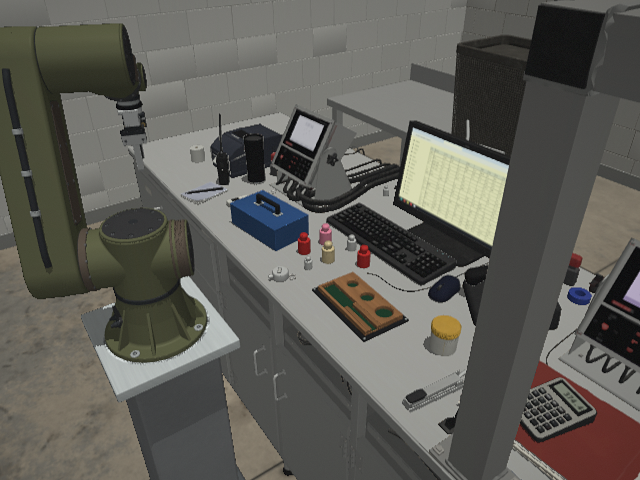

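The top picture shows these items:
- **Block:** (395,263).
- **Blue cover:** (252,260).
- **Weights:** brass at (331,245), silver at (328,219) and (330,267). The pink and red look-alikes are at (305,230), (306,256) and (354,225). There are also two far silver ones at (269,128) and (295,128).
- **Thermometers:** two candidates, at (188,260) and (40,185).
- **Bystanders:** jar at (469,241), tally at (328,294).

Next I'll measure these and take one enlarged crop.

```bash
cat > h.py <<'E'
import numpy as np, cv2
from scipy.spatial.transform import Rotation as Ro
from station import arm
def cloud(c,d,R=None,t=None):
    "world xyz per pixel from depth (fixed cameras, or R,t given: X=R Xc+t)"
    v,u=np.mgrid[0:480,0:640]; K=c["mtx"]
    pc=np.stack([(u-K[0,2])/K[0,0]*d,(v-K[1,2])/K[1,1]*d,d],-1)
    if R is None: return (pc-c["t"])@c["R"]
    return pc@R.T+t
def wrist():
    s=arm.read_state(); c=arm.camera_info("wrist"); M=np.array(c["mount"])
    T=np.eye(4); T[:3,:3]=Ro.from_euler("xyz",s["ee_rot"]).as_matrix(); T[:3,3]=s["eef_pos"]
    p,d=arm.capture("wrist"); W=T@M
    return s,p,d,cloud(c,d,W[:3,:3],W[:3,3]),W,c
def tooldelta(target,s=None):
    "world target TCP position -> shift in tool mm"
    s=s or arm.read_state(); R=Ro.from_euler("xyz",s["ee_rot"]).as_matrix()
    return R.T@(np.array(target)-s["eef_pos"])*1000
E
python3 - <<'E'
from h import *
z=np.load("pics/top0.npz"); p,d=z["p"],z["d"]; c=arm.camera_info("top"); X=cloud(c,d)
print("table z",np.median(X[285:300,150:300,2]))
for n,(u,v) in dict(brass=(331,245),med=(328,219),small=(330,267),far1=(269,128),far2=(295,128),pink=(305,230),red1=(306,256),red2=(354,225),th1=(188,260),th2=(40,185),cover=(252,260),block=(395,263),jar=(469,241),tally=(328,294),gripper=(103,358)).items():
    r=X[v-9:v+10,u-9:u+10].reshape(-1,3); zt=np.percentile(r[:,2],97); m=r[:,2]>max(zt-.012,0.008); print(n,np.round(r[m].mean(0),3),"top",round(zt,3),"ext",np.round(np.ptp(r[r[:,2]>.008],axis=0),3) if (r[:,2]>.008).any() else "")
a=cv2.resize(p[200:310,165:485],None,fx=2.5,fy=2.5,interpolation=cv2.INTER_CUBIC)
b=cv2.resize(p[110:310,20:340],None,fx=2.5,fy=2.5,interpolation=cv2.INTER_CUBIC)[:320]
cv2.imwrite("pics/crop1.png",np.vstack([a,b])[:,:,::-1])
E
```

```text
table z 7.865793921137931e-05
brass [ 0.501 -0.01   0.168] top 0.066 ext [0.311 0.06  1.741]
med [ 0.598 -0.001  0.105] top 0.051 ext [0.4   0.051 1.74 ]
small [ 0.433 -0.008  0.163] top 0.039 ext [0.24  0.053 1.741]
far1 [0.926 0.206 0.034] top 0.036 ext [0.067 0.063 0.037]
far2 [0.846 0.078 0.287] top 0.204 ext [0.718 0.139 1.74 ]
pink [0.561 0.071 0.101] top 0.068 ext [0.361 0.097 1.741]
red1 [0.476 0.066 0.132] top 0.066 ext [0.276 0.093 1.741]
red2 [ 0.574 -0.084  0.139] top 0.066 ext [0.37  0.118 1.74 ]
th1 [0.465 0.459 0.03 ] top 0.026 ext [0.258 0.479 1.741]
th2 [0.711 0.958 0.043] top 0.026 ext [0.502 0.998 1.741]
cover [0.461 0.23  0.148] top 0.116 ext [0.251 0.263 1.685]
block [ 0.463 -0.227  0.037] top 0.027 ext [0.255 0.265 1.741]
jar [ 0.531 -0.459  0.081] top 0.081 ext [0.323 0.515 1.74 ]
tally [ 0.355 -0.002  0.077] top 0.032 ext [0.149 0.06  1.74 ]
gripper [0.174 0.516 0.51 ] top 0.515 ext [0.042 0.045 0.026]
```

View pics/crop1.png

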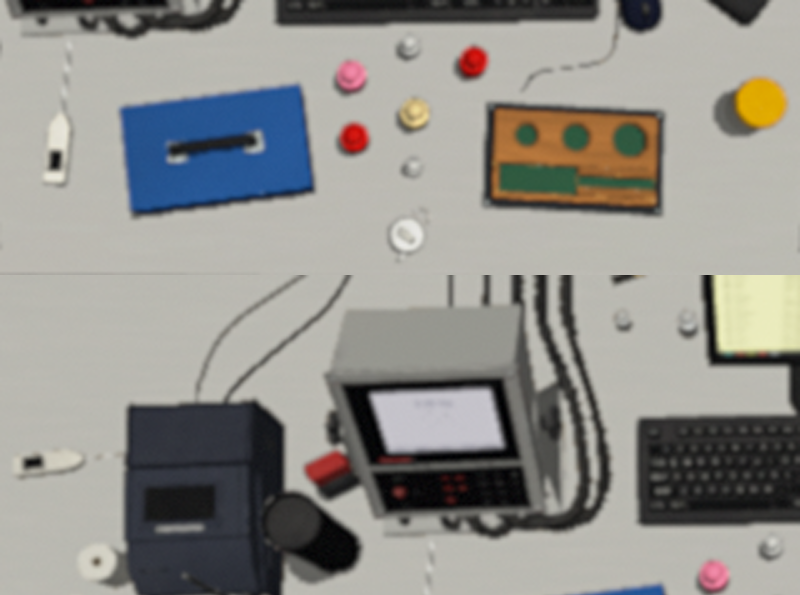

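The crop confirms the targets. The brass, medium silver (328,219) and small silver (330,267) weights stand in front of the keyboard, and the red and pink ones are look-alikes. The thermometer is the one at (188,260). The other one at (40,185) is out of reach at r≈1.2 m, and the far silver weights sit behind the keyboard. The wide well is at the block's right end and the handle pocket is left and near. Now the precise measurements.

```bash
python3 - <<'E'
from h import *
print("tool axes (cols x,y,z)\n",np.round(Ro.from_euler("xyz",arm.read_state()["ee_rot"]).as_matrix(),3))
for cam in("top","side"):
    z0=np.load(f"pics/{cam}0.npz"); p,d=z0["p"],z0["d"]; X=cloud(arm.camera_info(cam),cv2.medianBlur(d,3)); hsv=cv2.cvtColor(p,cv2.COLOR_RGB2HSV)
    x,y,z=X[...,0],X[...,1],X[...,2]; print(cam)
    for n,(cx,cy,h) in dict(brass=(.5,-.01,.065),med=(.596,-.001,.049),small=(.433,-.008,.039)).items():
        m=(np.hypot(x-cx,y-cy)<.03)&(z>.008)&(z<.09); q=X[m]; lo,hi=np.percentile(q,[3,97],axis=0)
        t=q[q[:,2]>h-.012]; print(n,m.sum(),"mid",np.round((lo+hi)/2,4),"ext",np.round(hi-lo,3),"knob",np.round(t.mean(0),4))
    def rect(n,m,lo,hi):
        m=m&(z>lo)&(z<hi); k,l,st,_=cv2.connectedComponentsWithStats(m.astype(np.uint8)); q=X[l==1+np.argmax(st[1:,4])]
        r=cv2.minAreaRect((q[:,:2]*1000).astype(np.float32)); print(n,len(q),np.round(r,1).tolist() if 0 else (np.round(r[0],1),np.round(r[1],1),round(r[2],2)),"z",np.round(np.median(q[:,2]),4)); return q
    rect("covertop",(hsv[...,0]>100)&(hsv[...,0]<120)&(hsv[...,1]>120)&(abs(y-.23)<.2)&(abs(x-.46)<.15),.068,.09)
    rect("bar",(hsv[...,2]<90)&(abs(y-.23)<.1)&(abs(x-.46)<.08),.098,.125)
    rect("wood",(abs(y+.22)<.16)&(abs(x-.46)<.12)&(hsv[...,1]>80),.008,.03)
    rect("block",(abs(y+.22)<.16)&(abs(x-.46)<.12),.004,.03)
    q=rect("therm",(abs(y-.46)<.06)&(abs(x-.46)<.09),.010,.03); 
    rect("green handle pocket",(hsv[...,0]>60)&(hsv[...,0]<90)&(hsv[...,1]>60)&(abs(y+.22)<.16)&(x<.455),0,.03)
E
```

```text
tool axes (cols x,y,z)
 [[-0.    -0.949  0.314]
 [-0.001  0.314  0.949]
 [-1.     0.    -0.001]]
top
brass 104 mid [ 0.5146 -0.0102  0.0406] ext [0.027 0.033 0.05 ] knob [ 0.5186 -0.0112  0.0616]
med 74 mid [ 0.6107 -0.0028  0.0307] ext [0.026 0.027 0.041] knob [ 0.6115 -0.0008  0.0455]
small 38 mid [ 0.4474 -0.0094  0.0266] ext [0.019 0.017 0.026] knob [ 0.4482 -0.01    0.0356]
covertop 2725 (array([464.8, 242.5]), array([134.7, 229.5]), 8.12) z 0.0774
bar 152 (array([465.5, 243.7]), array([ 14.8, 105. ]), 8.79) z 0.1102
wood 2299 (array([ 466.4, -226.9]), array([224.4, 126.8]), 87.76) z 0.0179
block 2910 (array([ 464.1, -224.9]), array([243.6, 148.6]), 88.18) z 0.0155
therm 246 (array([468.8, 463.1]), array([30.6, 91.3]), 88.29) z 0.0177
green handle pocket 262 (array([ 437.3, -177.9]), array([94.4, 30.5]), 87.87) z 0.0113
side
brass 206 mid [ 0.5134 -0.016   0.0388] ext [0.023 0.029 0.056] knob [ 0.5173 -0.0139  0.063 ]
med 122 mid [ 0.6103 -0.0082  0.0302] ext [0.024 0.021 0.041] knob [ 0.6117 -0.0058  0.0454]
small 81 mid [ 0.4477 -0.0124  0.0242] ext [0.018 0.017 0.031] knob [ 0.4501 -0.0113  0.0338]
covertop 1423 (array([464.7, 241. ]), array([134.1, 232.8]), 7.87) z 0.0786
bar 128 (array([466.9, 247.1]), array([ 14.1, 111.8]), 7.49) z 0.1101
wood 2627 (array([ 464.4, -226.4]), array([217.7, 119.7]), 87.67) z 0.0199
block 3313 (array([ 466.8, -224. ]), array([244.6, 147. ]), 87.84) z 0.0178
therm 63 (array([461. , 469.7]), array([77. , 36.4]), 9.95) z 0.0203
green handle pocket 325 (array([ 435.7, -228.1]), array([203.9,  32.6]), 86.91) z 0.0124
```

Every measurement matches the given sizes. The block is at (465,-225.5) mm with yaw ≈ -2.2°, and the thermometer handle at (468,463). I'll start with the thermometer, going above it with the jaws across the handle.

apply_moves(
  plan=[
    [9,-32,4,-0.058,0,0],
    [18,-64,8,-0.116,0,0],
    [27,-96,12,-0.174,0,0],
    [36,-128,16,-0.232,0,0],
    [45,-160,20,-0.29,0,0],
  ],
  grip=0.6,
  squeeze=30,
)

```text
t: 0.52
eef_pos: [0.3324, 0.4902, 0.1597]
ee_rot: [2.498, 1.57, -2.241]
contact_force: [-0.2, 1.2, -0.1]
width: 0.0642
```

apply_moves(
  plan=[
    [12,-34,-6,0,0,0],
    [24,-69,-12,0,0,0],
    [37,-103,-18,0,0,0],
    [50,-138,-24,0,0,0],
    [50,-138,-24,0,0,0],
  ],
)

```text
t: 0.93
eef_pos: [0.4723, 0.4595, 0.1065]
ee_rot: [2.497, 1.566, -2.249]
contact_force: [-0.2, 0.1, -0.3]
width: 0.0568
```

```bash
cat >> h.py <<'E'
def goal(xyz,jaw_deg):
    "tool shift mm + turn for target TCP (m), tool down, jaw z-axis at world angle"
    s=arm.read_state(); R=Ro.from_euler("xyz",s["ee_rot"]).as_matrix(); a=np.radians(jaw_deg)
    z=np.array([np.cos(a),np.sin(a),0]); x=np.array([0,0,-1.]); G=np.c_[x,np.cross(z,x),z]
    print("t",round(s["t"],2),"pos",np.round(s["eef_pos"],4),"jaw",round(np.degrees(np.arctan2(R[1,2],R[0,2])),2),"w",round(s["width"],4),"F",np.round(s["contact_force"],1),
     "\n -> shift",np.round(R.T@(np.array(xyz)-s["eef_pos"])*1000,1),"turn",np.round(Ro.from_matrix(R.T@G).as_rotvec(),3))
E
python3 - <<'E'
from h import *
goal((.468,.463,.0125),88.3)
s,p,d,X,W,c=wrist(); cv2.imwrite("pics/w1.png",p[:,:,::-1]); np.savez("pics/w1.npz",p=p,d=d,X=X)
m=(X[...,2]>.010)&(X[...,2]<.03)&(abs(X[...,0]-.468)<.09)&(abs(X[...,1]-.463)<.06)
q=X[m]; print(len(q),cv2.minAreaRect((q[:,:2]*1000).astype(np.float32)),np.percentile(q[:,2],[5,50,95]))
E
```

```text
t 0.93 pos [0.4723 0.4595 0.1065] jaw 88.05 w 0.0568 F [-0.2  0.1 -0.3] 
 -> shift [94.   4.2  3.7] turn [-0.004 -0.003 -0.003]
5557 ((490.5498962402344, 461.9723815917969), (30.062143325805664, 135.10736083984375), 86.78805541992188) [0.01425077 0.01872382 0.02034421]
```

View pics/w1.png

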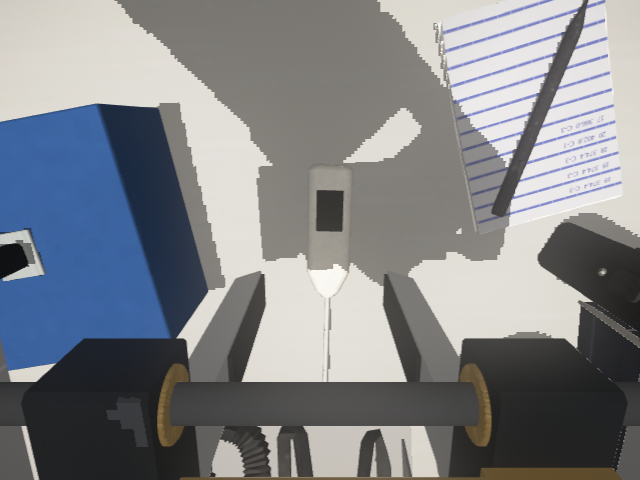

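The wrist view shows the handle at (330,166) to (327,297) centred between the fingers, with the probe pointing down the picture to about (327,380).

```bash
python3 - <<'E'
from h import *
X=np.load("pics/w1.npz")["X"]
m=(X[...,2]>.004)&(X[...,2]<.03)&(abs(X[...,0]-.49)<.11)&(abs(X[...,1]-.463)<.03); q=X[m]
for a in np.arange(.40,.6,.008):
    r=q[(q[:,0]>=a)&(q[:,0]<a+.008)]
    if len(r)>5: lo,hi=np.percentile(r[:,1],[2,98]); print(round(a+.004,3),len(r),"y mid",round((lo+hi)/2,4),"w",round(hi-lo,4),"z95",round(np.percentile(r[:,2],95),4))
print("xmin",q[:,0].min())
E
```

```text
0.42 110 y mid 0.4645 w 0.0225 z95 0.0168
0.428 557 y mid 0.4654 w 0.0284 z95 0.0194
0.436 532 y mid 0.4649 w 0.0282 z95 0.0198
0.444 523 y mid 0.4645 w 0.0282 z95 0.0206
0.452 515 y mid 0.4638 w 0.0291 z95 0.0207
0.46 496 y mid 0.4636 w 0.0293 z95 0.0207
0.468 476 y mid 0.4631 w 0.0288 z95 0.0204
0.476 479 y mid 0.4629 w 0.0287 z95 0.0201
0.484 468 y mid 0.4622 w 0.0286 z95 0.0201
0.492 458 y mid 0.462 w 0.0286 z95 0.0204
0.5 384 y mid 0.462 w 0.027 z95 0.0203
0.508 270 y mid 0.4614 w 0.0208 z95 0.0189
0.516 111 y mid 0.4606 w 0.015 z95 0.0175
0.524 51 y mid 0.4598 w 0.0032 z95 0.0126
0.532 49 y mid 0.4596 w 0.0032 z95 0.0127
0.54 48 y mid 0.4593 w 0.0032 z95 0.013
0.548 39 y mid 0.459 w 0.0032 z95 0.0126
0.556 45 y mid 0.458 w 0.0032 z95 0.0127
0.564 48 y mid 0.4577 w 0.0033 z95 0.0129
0.572 46 y mid 0.4575 w 0.0033 z95 0.0127
0.58 35 y mid 0.4568 w 0.0025 z95 0.0129
0.588 33 y mid 0.4561 w 0.0033 z95 0.013
xmin 0.4226106037551444
```

Handle centre is (470, 463) mm, and its axis direction (tip to handle) is 176.7°, so the jaw angle is 86.7°. Descend and grip.

apply_moves(
  plan=[
    [25,2,4,0.024,0,0],
    [50,2,4,0.024,0,0],
    [72,2,4,0.024,0,0],
    [86,2,4,0.024,0,0],
    [93,2,4,0.024,0,0],
  ],
)

```text
t: 1.4
eef_pos: [0.4652, 0.4666, 0.0156]
ee_rot: [2.333, 1.568, -2.432]
contact_force: [-0.7, -0.8, 0.1]
width: 0.057
```

apply_moves(
  plan=[
    [0,0,0,0,0,0],
    [0,0,0,0,0,0],
    [0,0,0,0,0,0],
    [0,0,0,0,0,0],
    [0,0,0,0,0,0],
  ],
  grip=0,
)

```text
t: 1.82
eef_pos: [0.4668, 0.467, 0.0186]
ee_rot: [-0.916, 1.569, 0.601]
contact_force: [-0.7, -3.0, 4.4]
width: 0.0266
```

```bash
python3 - <<'E'
from h import *
goal((.470,.4631,.0125),86.7)
E
```

```text
t 1.82 pos [0.4668 0.467  0.0186] jaw 86.92 w 0.0266 F [-0.7 -3.   4.4] 
 -> shift [ 6.1 -3.4 -3.7] turn [0.004 0.001 0.001]
```

That lesson: moves count from the commanded pose, and my reading was taken before the arm had settled, so the grip is 6 mm too high. Reopening and correcting.

apply_moves(
  plan=[
    [0,0,0,0,0,0],
    [0,0,0,0,0,0],
    [0,0,0,0,0,0],
    [0,0,0,0,0,0],
    [0,0,0,0,0,0],
  ],
  grip=0.5,
)

```text
t: 2.23
eef_pos: [0.4663, 0.4667, 0.0173]
ee_rot: [2.209, 1.57, -2.557]
contact_force: [-1.0, 0.5, 0.4]
width: 0.0468
```

```bash
python3 - <<'E'
from h import *
goal((.470,.4631,.0115),86.7)
s,p,d,X,W,c=wrist()
m=(X[...,2]>.014)&(X[...,2]<.03)&(abs(X[...,0]-.46)<.045)&(abs(X[...,1]-.463)<.02)&(p.min(-1)>0); q=X[m]
for a in np.arange(.41,.52,.01):
    r=q[(q[:,0]>=a)&(q[:,0]<a+.01)]
    if len(r)>5: lo,hi=np.percentile(r[:,1],[2,98]); print(round(a+.005,3),len(r),round((lo+hi)/2,4),round(hi-lo,4))
E
```

```text
t 2.23 pos [0.4663 0.4667 0.0173] jaw 86.92 w 0.0468 F [-1.   0.5  0.4] 
 -> shift [ 5.8 -3.9 -3.4] turn [ 0.004 -0.    -0.   ]
0.425 994 0.4669 0.0273
0.435 1380 0.4667 0.0282
0.445 1313 0.4663 0.0283
0.455 1322 0.462 0.036
0.465 1254 0.4615 0.0353
0.475 1183 0.4643 0.029
0.485 1118 0.4643 0.0283
0.495 1043 0.4639 0.0284
0.505 380 0.4634 0.0235
```

apply_moves(
  plan=[
    [3,-4,-1,0,0,0],
    [6,-4,-1,0,0,0],
    [6,-4,-1,0,0,0],
    [6,-4,-1,0,0,0],
    [6,-4,-1,0,0,0],
  ],
)

```text
t: 2.7
eef_pos: [0.4703, 0.4655, 0.0114]
ee_rot: [2.038, 1.571, -2.728]
contact_force: [0.5, -0.4, 0.3]
width: 0.0468
```

apply_moves(
  plan=[
    [0,0,0,0,0,0],
    [0,0,0,0,0,0],
    [0,0,0,0,0,0],
    [0,0,0,0,0,0],
    [0,0,0,0,0,0],
  ],
  grip=0,
)

```text
t: 3.12
eef_pos: [0.4704, 0.4656, 0.0116]
ee_rot: [-0.827, 1.571, 0.69]
contact_force: [0.6, -1.0, 1.0]
width: 0.0288
```

```bash
python3 - <<'E'
from h import *
goal((.4358,-.1763,.130),-2.2)
E
```

```text
t 3.12 pos [0.4704 0.4656 0.0116] jaw 86.92 w 0.0288 F [ 0.6 -1.   1. ] 
 -> shift [-118.5    0.  -642.8] turn [1.555 0.    0.   ]
```

Gripped: opening is 28.8 mm. Lift and carry it over to above the pocket, turning 89° on the way.

apply_moves(
  plan=[
    [-15,0,0,0,0,0],
    [-50,0,0,0,0,0],
    [-90,0,0,0,0,0],
    [-130,0,0,0,0,0],
    [-155,0,0,0,0,0],
  ],
)

```text
t: 3.53
eef_pos: [0.4708, 0.466, 0.171]
ee_rot: [-0.789, 1.567, 0.728]
contact_force: [-0.0, 0.5, 0.8]
width: 0.029
```

apply_moves(
  plan=[
    [0,0,-34,0.1,0,0],
    [0,0,-68,0.2,0,0],
    [0,0,-102,0.3,0,0],
    [0,0,-136,0.4,0,0],
    [0,0,-170,0.5,0,0],
  ],
)

```text
t: 3.95
eef_pos: [0.4607, 0.2942, 0.1664]
ee_rot: [-1.44, 1.571, -0.428]
contact_force: [2.6, 0.5, 0.1]
width: 0.0289
```

apply_moves(
  plan=[
    [0,-16,-30,0.1,0,0],
    [0,-32,-60,0.2,0,0],
    [0,-48,-90,0.3,0,0],
    [0,-65,-120,0.4,0,0],
    [0,-81,-150,0.5,0,0],
  ],
)

```text
t: 4.37
eef_pos: [0.4508, 0.1241, 0.1666]
ee_rot: [-0.42, 1.57, 0.092]
contact_force: [1.0, 0.2, -0.4]
width: 0.0289
```

apply_moves(
  plan=[
    [0,-29,-19,0.1,0,0],
    [0,-57,-37,0.2,0,0],
    [0,-86,-56,0.3,0,0],
    [0,-114,-74,0.4,0,0],
    [0,-143,-93,0.5,0,0],
  ],
)

```text
t: 4.78
eef_pos: [0.4406, -0.0462, 0.1667]
ee_rot: [-0.099, 1.57, -0.087]
contact_force: [1.2, 0.1, -1.0]
width: 0.0291
```

apply_moves(
  plan=[
    [0,-32,-2,0.015,0,0],
    [0,-64,-4,0.03,0,0],
    [0,-100,-6,0.045,0,0],
    [0,-132,-7,0.055,0,0],
    [0,-132,-7,0.055,0,0],
  ],
)

```text
t: 5.2
eef_pos: [0.4359, -0.1809, 0.1665]
ee_rot: [-1.21, 1.57, -1.252]
contact_force: [0.9, 0.5, -1.4]
width: 0.0289
```

apply_moves(
  plan=[
    [15,0,0,0,0,0],
    [30,0,0,0,0,0],
    [45,0,0,0,0,0],
    [45,0,0,0,0,0],
    [45,0,0,0,0,0],
  ],
)

```text
t: 5.62
eef_pos: [0.4362, -0.1764, 0.1214]
ee_rot: [2.695, 1.57, 2.657]
contact_force: [0.3, -0.0, -0.2]
width: 0.029
```

```bash
python3 - <<'E'
from h import *
goal((.4358,-.1763,.0225),-2.2)
s,p,d,X,W,c=wrist(); cv2.imwrite("pics/w2.png",p[:,:,::-1]); np.savez("pics/w2.npz",p=p,d=d,X=X)
E
```

```text
t 5.62 pos [ 0.4362 -0.1764  0.1214] jaw -2.16 w 0.029 F [ 0.3 -0.  -0.2] 
 -> shift [98.9  0.  -0.3] turn [ 0.001 -0.001 -0.   ]
```

View pics/w2.png

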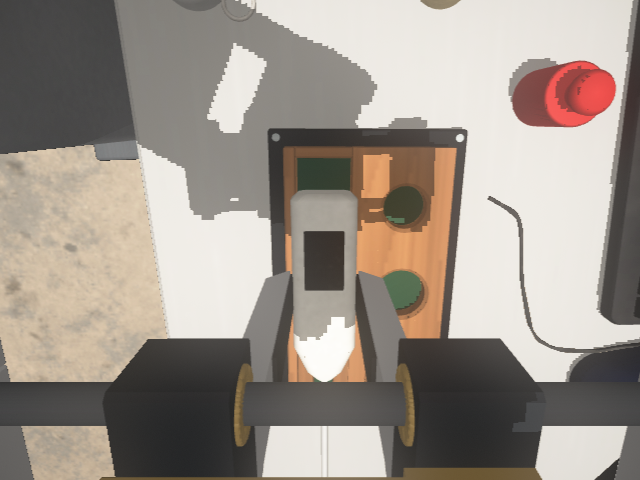

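The wrist view shows the handle over the pocket (pocket end visible at (323,172)), with wells at (405,207) and (403,290). Now the held pose against the block.

```bash
python3 - <<'E'
from h import *
z0=np.load("pics/w2.npz"); p,d,X=z0["p"],z0["d"],z0["X"]; hsv=cv2.cvtColor(p,cv2.COLOR_RGB2HSV); x,y,z=X[...,0],X[...,1],X[...,2]
g=(hsv[...,0]>55)&(hsv[...,0]<95)&(hsv[...,1]>60)&(z<.03)
v,u=np.mgrid[0:480,0:640]
P=X[g&(u<360)&(v<200)]; print("pocket",len(P),np.percentile(P,[1,50,99],axis=0).round(4).tolist())
for a,b in((160,245),(250,330)):
    P=X[g&(u>370)&(v>a)&(v<b)]; r=np.c_[P[:,:2]]; (cx,cy),rad=cv2.minEnclosingCircle((r*1000).astype(np.float32)); print("well",len(P),round(cx,1),round(cy,1),round(rad,1),np.median(P[:,2]).round(4))
# base plate: dark low z, and wood top
dk=(hsv[...,2]<70)&(z<.012)&(z>.002)&(u>260)&(u<475)&(v>120); P=X[dk]; print("plate ymax",np.percentile(P[:,1],[98,99.5]),"x",np.percentile(P[:,0],[1,99]))
w=(z>.016)&(z<.024)&(u>270)&(u<460)&(v>135)&(v<400)&(hsv[...,0]<25)&(hsv[...,1]>90); P=X[w]; print("wood",np.percentile(P,[.5,50,99.5],axis=0).round(4).tolist())
t=(z>.10)&(z<.15)&(u>285)&(u<362)&(v>185)&(v<385)&(hsv[...,1]<60); P=X[t]; print("therm ymax",np.percentile(P[:,1],99.8),"z",np.percentile(P[:,2],[5,50,95]).round(4))
for a in np.arange(-.23,-.12,.012):
    r=P[(P[:,1]>=a)&(P[:,1]<a+.012)]
    if len(r)>5: lo,hi=np.percentile(r[:,0],[2,98]); print(round(a+.006,3),len(r),round((lo+hi)/2,4),round(hi-lo,4),np.percentile(r[:,2],50).round(4))
E
```

```text
Traceback (most recent call last):
IndexError: index -1 is out of bounds for axis 0 with size 0
```

```bash
python3 - <<'E'
from h import *
z0=np.load("pics/w2.npz"); p,d,X=z0["p"],z0["d"],z0["X"]; hsv=cv2.cvtColor(p,cv2.COLOR_RGB2HSV); x,y,z=X[...,0],X[...,1],X[...,2]
for n,(u,v) in dict(pocket=(323,172),well=(403,205),well2=(403,290),wood=(440,250),woodsh=(288,250),plate=(350,138),th=(325,210)).items(): print(n,p[v,u],hsv[v,u],X[v,u].round(4),d[v,u])
hsv=hsv.astype(int); v,u=np.mgrid[0:480,0:640]
g=(p[...,1].astype(int)>p[...,0]+8)&(z<.03)
def box(n,m,q=(1,50,99)):
    P=X[m]; print(n,len(P),np.percentile(P,q,axis=0).round(4).tolist() if len(P) else ""); return P
box("pocket",g&(u<360)&(u>285)&(v<200)&(v>140))
for a,b in((160,245),(250,330)):
    P=box("well",g&(u>370)&(u<450)&(v>a)&(v<b))
    if len(P): print(cv2.minEnclosingCircle((P[:,:2]*1000).astype(np.float32)))
box("plate",(p.max(-1)<75)&(z<.012)&(z>.001)&(u>260)&(u<475)&(v>120)&(v<400),(.5,1,50,99,99.5))
box("wood",(z>.016)&(z<.024)&(u>270)&(u<460)&(v>135)&(v<400)&(p[...,0].astype(int)>p[...,2]+30),(.5,1,50,99,99.5))
P=box("therm",(z>.10)&(z<.15)&(u>285)&(u<362)&(v>185)&(v<385)&(hsv[...,1]<60),(.2,50,99.8))
for a in np.arange(-.23,-.12,.012):
    r=P[(P[:,1]>=a)&(P[:,1]<a+.012)]
    if len(r)>5: lo,hi=np.percentile(r[:,0],[2,98]); print(round(a+.006,3),len(r),round((lo+hi)/2,4),round(hi-lo,4),np.percentile(r[:,2],50).round(4))
E
```

```text
pocket [51 61 49] [55 50 61] [ 0.4368 -0.1334  0.0116] 0.28855553
well [66 66 48] [30 70 66] [ 0.4946 -0.1602  0.0081] 0.298443
well2 [ 86 110  82] [ 56  65 110] [ 0.4953 -0.2272  0.0095] 0.31500125
wood [217 153 105] [ 13 132 217] [ 0.5191 -0.1913  0.0222] 0.29293832
woodsh [223 158 111] [ 13 128 223] [ 0.4093 -0.1879  0.0202] 0.2951561
plate [58 53 50] [11 35 58] [ 0.4569 -0.1109  0.0052] 0.28848884
th [170 164 155] [ 18  23 170] [ 0.438  -0.1355  0.1282] 0.17672658
pocket 1375 [[0.4189, -0.1455, 0.0094], [0.434, -0.1335, 0.0111], [0.454, -0.1233, 0.0127]]
well 82 [[0.4826, -0.1728, 0.0077], [0.4896, -0.1705, 0.0091], [0.4953, -0.1678, 0.0105]]
((488.64434814453125, -170.25711059570312), 7.084115982055664)
well 1026 [[0.4814, -0.2418, 0.0075], [0.4947, -0.225, 0.009], [0.5079, -0.212, 0.0106]]
((492.95477294921875, -226.62742614746094), 16.499053955078125)
plate 6016 [[0.3973, -0.242, 0.0044], [0.3978, -0.1732, 0.0047], [0.4429, -0.1283, 0.0072], [0.507, -0.1036, 0.0118], [0.5085, -0.1032, 0.0119]]
wood 15645 [[0.4046, -0.298, 0.0172], [0.4059, -0.2967, 0.0177], [0.4863, -0.1733, 0.0204], [0.525, -0.1165, 0.022], [0.5258, -0.1158, 0.0222]]
therm 11643 [[0.4198, -0.2223, 0.1158], [0.4359, -0.1677, 0.1288], [0.4525, -0.1284, 0.1489]]
-0.224 151 0.4347 0.0124 0.1262
-0.212 796 0.4347 0.0215 0.1279
-0.2 1330 0.4352 0.0278 0.1291
-0.188 1438 0.4354 0.0279 0.129
-0.176 1691 0.4359 0.0293 0.1291
-0.164 1880 0.4362 0.0321 0.1294
-0.152 1527 0.4369 0.028 0.1292
-0.14 1769 0.4372 0.028 0.1284
-0.128 1061 0.4373 0.0272 0.1269
```

Pocket end, wells and handle agree with the prediction within 1 mm. Lower it 98 mm in steps and look at the force.

apply_moves(
  plan=[
    [25,0,0,0,0,0],
    [50,0,0,0,0,0],
    [70,0,0,0,0,0],
    [82,0,0,0,0,0],
    [88,0,0,0,0,0],
  ],
)

```text
t: 6.08
eef_pos: [0.4363, -0.1766, 0.0329]
ee_rot: [2.701, 1.57, 2.663]
contact_force: [0.7, 0.4, -0.9]
width: 0.029
```

apply_moves(
  plan=[
    [3,0,0,0,0,0],
    [6,0,0,0,0,0],
    [9,0,0,0,0,0],
    [10,0,0,0,0,0],
    [10,0,0,0,0,0],
  ],
)

```text
t: 6.5
eef_pos: [0.4365, -0.1768, 0.0237]
ee_rot: [-0.436, 1.57, -0.474]
contact_force: [0.0, -0.1, -0.7]
width: 0.0289
```

apply_moves(
  plan=[
    [0,0,0,0,0,0],
    [0,0,0,0,0,0],
    [0,0,0,0,0,0],
    [0,0,0,0,0,0],
    [0,0,0,0,0,0],
  ],
  grip=0.5,
)

```text
t: 6.92
eef_pos: [0.4364, -0.1768, 0.0236]
ee_rot: [-0.427, 1.571, -0.465]
contact_force: [1.2, -0.7, 0.9]
width: 0.0472
```

apply_moves(
  plan=[
    [-15,0,0,0,0,0],
    [-45,0,0,0,0,0],
    [-80,0,0,0,0,0],
    [-110,0,0,0,0,0],
    [-110,0,0,0,0,0],
  ],
)

```text
t: 7.33
eef_pos: [0.4384, -0.1778, 0.1389]
ee_rot: [-0.421, 1.562, -0.459]
contact_force: [0.5, -0.1, 0.4]
width: 0.0471
```

```bash
python3 - <<'E'
from h import *
goal((.449,-.0105,.13),-2.2)
s,p,d,X,W,c=wrist(); cv2.imwrite("pics/w3.png",p[:,:,::-1]); np.savez("pics/w3.npz",p=p,d=d,X=X)
z=X[...,2]; m=(z>.024)&(z<.04)&(abs(X[...,0]-.436)<.03)&(abs(X[...,1]+.18)<.07); q=X[m]; print(len(q),np.percentile(q,[1,50,99],axis=0).round(4).tolist())
E
```

```text
t 7.33 pos [ 0.4384 -0.1778  0.1389] jaw -2.17 w 0.0471 F [ 0.5 -0.1  0.4] 
 -> shift [  8.4 167.6   4.2] turn [0.    0.008 0.003]
4581 [[0.4218, -0.2201, 0.0247], [0.4363, -0.1697, 0.0288], [0.4515, -0.13, 0.0311]]
```

View pics/w3.png

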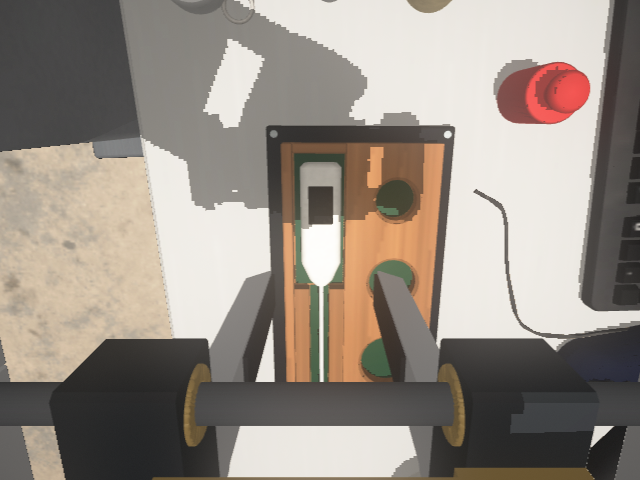

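The thermometer is in its place: handle in the pocket at (321,220), top at 29 mm, probe in the slot. Next, one look from above the three weights.

apply_moves(
  plan=[
    [0,34,13,0,0,0],
    [0,72,28,0,0,0],
    [0,108,43,0,0,0],
    [0,144,58,0,0,0],
    [0,144,58,0,0,0],
  ],
)

```text
t: 7.8
eef_pos: [0.5009, -0.0302, 0.1323]
ee_rot: [2.389, 1.569, 2.355]
contact_force: [0.8, -0.2, 0.6]
width: 0.0469
```

apply_moves(
  plan=[
    [0,0,0,0,0,0],
    [0,0,0,0,0,0],
    [0,0,0,0,0,0],
    [0,0,0,0,0,0],
  ],
)

```text
t: 8.13
eef_pos: [0.4993, -0.0361, 0.1332]
ee_rot: [-3.1, 1.57, -3.14]
contact_force: [0.9, 0.6, 0.7]
width: 0.0469
```

```bash
python3 - <<'E'
from h import *
goal((.449,-.0105,.020),-2.2)
s,p,d,X,W,c=wrist(); cv2.imwrite("pics/w4.png",p[:,:,::-1]); np.savez("pics/w4.npz",p=p,d=d,X=X)
z=X[...,2]
for n,(cx,cy,h) in dict(brass=(.518,-.012,.065),med=(.611,-.003,.049),small=(.449,-.0105,.039)).items():
    r=np.hypot(X[...,0]-cx,X[...,1]-cy); q=X[(r<.03)&(z>.008)&(z<.09)]; t=q[q[:,2]>np.percentile(q[:,2],98)-.003]
    print(n,len(q),"top",np.round(np.percentile(q[:,2],98),4),"knobtop",len(t),cv2.minEnclosingCircle((t[:,:2]*1000).astype(np.float32)),"mean",t.mean(0).round(4),"ext",np.percentile(q,[1,99],axis=0).round(4).tolist())
E
```

```text
t 8.13 pos [ 0.4993 -0.0361  0.1332] jaw -2.27 w 0.0469 F [0.9 0.6 0.7] 
 -> shift [113.2  23.6 -51.3] turn [-0.001 -0.     0.   ]
brass 2733 top 0.066 knobtop 908 ((518.535400390625, -10.229692459106445), 11.47680377960205) mean [ 0.5184 -0.0101  0.0648] ext [[0.5004, -0.0281, 0.0117], [0.5358, 0.0081, 0.0662]]
med 1870 top 0.0504 knobtop 524 ((611.3336791992188, -2.1384482383728027), 9.010396003723145) mean [ 0.6112 -0.0023  0.0491] ext [[0.5973, -0.0157, 0.009], [0.6219, 0.0117, 0.0506]]
small 935 top 0.0403 knobtop 324 ((448.7821350097656, -8.79435920715332), 7.398889541625977) mean [ 0.4491 -0.0086  0.039 ] ext [[0.4382, -0.0195, 0.0093], [0.4601, 0.0024, 0.0406]]
```

View pics/w4.png

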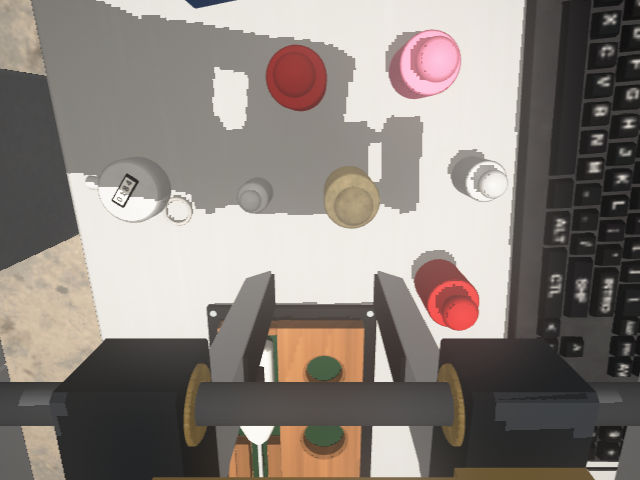

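This view gives small (448.8,-8.8), brass (518.5,-10.2) and medium (611.2,-2.2), with knob heights that match. The tally ring at (179,210) is near the small weight, so I'll use a narrow opening. Small weight first.

apply_moves(
  plan=[
    [0,12,-25,0,0,0],
    [10,25,-51,0,0,0],
    [45,25,-51,0,0,0],
    [70,25,-51,0,0,0],
    [70,25,-51,0,0,0],
  ],
  grip=0.35,
)

```text
t: 8.6
eef_pos: [0.4472, -0.0084, 0.0601]
ee_rot: [3.094, 1.565, 3.055]
contact_force: [-0.5, 0.1, -2.2]
width: 0.0329
```

apply_moves(
  plan=[
    [0,0,0,0,0,0],
    [20,0,0,0,0,0],
    [40,0,0,0,0,0],
    [49,0,0,0,0,0],
    [49,0,0,0,0,0],
  ],
)

```text
t: 9.02
eef_pos: [0.4496, -0.0084, 0.0142]
ee_rot: [3.098, 1.57, 3.06]
contact_force: [-0.0, -0.4, 0.6]
width: 0.0328
```

apply_moves(
  plan=[
    [0,0,0,0,0,0],
    [0,0,0,0,0,0],
    [0,0,0,0,0,0],
    [0,0,0,0,0,0],
  ],
  grip=0,
)

```text
t: 9.35
eef_pos: [0.4506, -0.0083, 0.0157]
ee_rot: [-0.111, 1.569, -0.149]
contact_force: [-2.1, -0.6, 7.8]
width: 0.0214
```

```bash
python3 - <<'E'
from h import *
goal((.4945,-.1600,.10),-2.2)
E
```

```text
t 9.35 pos [ 0.4506 -0.0083  0.0157] jaw -2.17 w 0.0214 F [-2.1 -0.6  7.8] 
 -> shift [ -84.1 -149.9   49.8] turn [0.    0.002 0.   ]
```

apply_moves(
  plan=[
    [-10,0,0,0,0,0],
    [-20,0,0,0,0,0],
    [-30,0,0,0,0,0],
    [-30,0,0,0,0,0],
    [-30,0,0,0,0,0],
  ],
)

```text
t: 9.77
eef_pos: [0.4502, -0.0082, 0.0453]
ee_rot: [-0.05, 1.569, -0.088]
contact_force: [0.2, -0.2, -1.8]
width: 0.0215
```

```bash
python3 - <<'E'
from h import *
goal((.4945,-.1600,.10),-2.2)
s,p,d,X,W,c=wrist(); cv2.imwrite("pics/w5.png",p[100:400,170:490,::-1]); 
E
```

```text
t 9.77 pos [ 0.4502 -0.0082  0.0453] jaw -2.17 w 0.0215 F [ 0.2 -0.2 -1.8] 
 -> shift [ -54.6 -150.    50.2] turn [0.    0.002 0.   ]
```

View pics/w5.png

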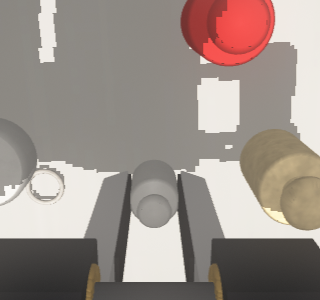

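It's held upright. Carry it over the narrow well.

apply_moves(
  plan=[
    [-25,-5,0,0,0,0],
    [-50,-30,5,0,0,0],
    [-50,-65,20,0,0,0],
    [-50,-100,33,0,0,0],
    [-50,-130,44,0,0,0],
  ],
)

```text
t: 10.23
eef_pos: [0.4891, -0.1417, 0.0945]
ee_rot: [-0.496, 1.57, -0.534]
contact_force: [0.3, 1.3, 0.1]
width: 0.0215
```

apply_moves(
  plan=[
    [0,-20,6,0,0,0],
    [15,-20,6,0,0,0],
    [30,-20,6,0,0,0],
    [40,-20,6,0,0,0],
    [40,-20,6,0,0,0],
  ],
)

```text
t: 10.65
eef_pos: [0.4927, -0.1594, 0.0521]
ee_rot: [2.797, 1.567, 2.758]
contact_force: [0.7, 0.2, -1.3]
width: 0.0216
```

```bash
python3 - <<'E'
from h import *
goal((.4945,-.1600,.024),-2.2)
s,p,d,X,W,c=wrist(); cv2.imwrite("pics/w6.png",p[:,:,::-1]); np.savez("pics/w6.npz",p=p,d=d,X=X)
q=X[(X[...,2]>.085-0.03)&(X[...,2]<.1)&(np.hypot(X[...,0]-.4945,X[...,1]+.16)<.016)]; q=q[q[:,2]>np.percentile(q[:,2],98)-.003]; print("held knob",len(q),cv2.minEnclosingCircle((q[:,:2]*1000).astype(np.float32)),q[:,2].max())
E
```

```text
t 10.65 pos [ 0.4927 -0.1594  0.0521] jaw -2.18 w 0.0216 F [ 0.7  0.2 -1.3] 
 -> shift [28.1 -0.5  1.9] turn [ 0.    -0.004 -0.001]
held knob 141 ((494.344482421875, -158.06076049804688), 14.936298370361328) 0.09999730082305908
```

View pics/w6.png

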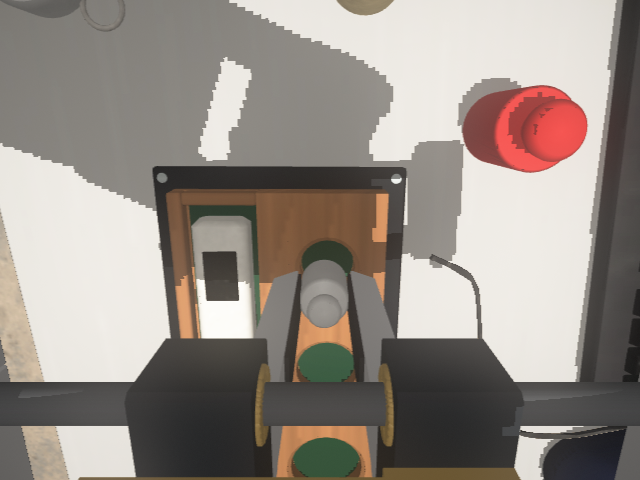

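The weight sits laterally centred over the narrow well (327,258). Lower it and release.

apply_moves(
  plan=[
    [0,0,0,0,0,0],
    [8,0,0,0,0,0],
    [18,0,0,0,0,0],
    [26,0,0,0,0,0],
    [30,0,0,0,0,0],
  ],
)

```text
t: 11.12
eef_pos: [0.4935, -0.1598, 0.0234]
ee_rot: [2.878, 1.57, 2.84]
contact_force: [-12.8, 1.4, 41.1]
width: 0.0215
```

apply_moves(
  plan=[
    [0,0,0,0,0,0],
    [0,0,0,0,0,0],
    [0,0,0,0,0,0],
  ],
)

```text
t: 11.37
eef_pos: [0.4939, -0.1599, 0.0242]
ee_rot: [2.816, 1.571, 2.778]
contact_force: [0.2, 0.0, 0.1]
width: 0.0219
```

apply_moves(
  plan=[
    [0,0,0,0,0,0],
    [0,0,0,0,0,0],
    [0,0,0,0,0,0],
    [0,0,0,0,0,0],
  ],
  grip=0.35,
)

```text
t: 11.7
eef_pos: [0.4941, -0.16, 0.0245]
ee_rot: [-0.415, 1.571, -0.453]
contact_force: [0.3, -0.2, -0.1]
width: 0.0329
```

apply_moves(
  plan=[
    [-15,0,0,0,0,0],
    [-45,0,0,0,0,0],
    [-80,0,0,0,0,0],
    [-110,0,0,0,0,0],
    [-110,0,0,0,0,0],
  ],
)

```text
t: 12.12
eef_pos: [0.4962, -0.1608, 0.1403]
ee_rot: [-0.345, 1.562, -0.383]
contact_force: [0.3, -0.5, 0.8]
width: 0.033
```

```bash
python3 - <<'E'
from h import *
s,p,d,X,W,c=wrist(); 
q=X[(X[...,2]>.022)&(X[...,2]<.1)&(np.hypot(X[...,0]-.4945,X[...,1]+.16)<.02)]; t=q[q[:,2]>np.percentile(q[:,2],98)-.003]; print("small knob",len(q),len(t),cv2.minEnclosingCircle((t[:,:2]*1000).astype(np.float32)),np.percentile(q[:,2],98),q.min(0),q.max(0))
goal((.5185,-.0102,.12),-2.2)
E
```

```text
small knob 855 312 ((493.1239318847656, -160.24464416503906), 7.513070106506348) 0.04818676240218569 [ 0.47599213 -0.17907662  0.02201241] [ 0.51315394 -0.14165464  0.04887215]
t 12.17 pos [ 0.4953 -0.1605  0.1373] jaw -2.17 w 0.033 F [ 0.5  0.2 -0.4] 
 -> shift [ 17.1 151.1  17.4] turn [0.    0.005 0.002]
```

Small weight seated: knob top is 48 mm against 47 expected. There was a brief 41 N bump through the weight, so I'll go down slower from here. Brass next.

apply_moves(
  plan=[
    [0,36,4,0,0,0],
    [0,74,9,0,0,0],
    [0,112,14,0,0,0],
    [0,150,18,0,0,0],
    [0,150,18,0,0,0],
  ],
  grip=0.6,
  squeeze=40,
)

```text
t: 12.58
eef_pos: [0.5176, -0.0057, 0.1333]
ee_rot: [2.587, 1.569, 2.554]
contact_force: [0.2, 0.2, 1.1]
width: 0.0561
```

apply_moves(
  plan=[
    [0,0,0,0,0,0],
    [15,0,0,0,0,0],
    [40,0,0,0,0,0],
    [40,0,0,0,0,0],
    [40,0,0,0,0,0],
  ],
)

```text
t: 13.0
eef_pos: [0.5169, -0.0116, 0.0935]
ee_rot: [3.117, 1.568, 3.078]
contact_force: [-0.4, -0.8, 0.4]
width: 0.0564
```

```bash
python3 - <<'E'
from h import *
s,p,d,X,W,c=wrist(); z=X[...,2]
q=X[(z>.055)&(z<.08)&(np.hypot(X[...,0]-.5185,X[...,1]+.0102)<.02)]; print(len(q),cv2.minEnclosingCircle((q[:,:2]*1000).astype(np.float32)))
goal((.5185,-.0102,.016),-2.2)
E
```

```text
1524 ((518.3370361328125, -10.646787643432617), 12.680912971496582)
t 13.05 pos [ 0.5176 -0.0116  0.0947] jaw -2.24 w 0.0561 F [ 0.7 -0.4  1.4] 
 -> shift [78.7  1.4  0.9] turn [-0.001 -0.001  0.   ]
```

apply_moves(
  plan=[
    [20,1,0,0,0,0],
    [45,1,0,0,0,0],
    [65,1,0,0,0,0],
    [75,1,0,0,0,0],
    [78,1,0,0,0,0],
  ],
)

```text
t: 13.47
eef_pos: [0.5175, -0.0101, 0.0159]
ee_rot: [3.096, 1.57, 3.057]
contact_force: [0.0, 0.4, -0.4]
width: 0.0563
```

apply_moves(
  plan=[
    [0,0,0,0,0,0],
    [0,0,0,0,0,0],
    [0,0,0,0,0,0],
  ],
)

```text
t: 13.72
eef_pos: [0.5185, -0.0099, 0.0178]
ee_rot: [-0.063, 1.569, -0.101]
contact_force: [0.1, 0.6, 0.4]
width: 0.0563
```

apply_moves(
  plan=[
    [0,0,0,0,0,0],
    [0,0,0,0,0,0],
    [0,0,0,0,0,0],
    [0,0,0,0,0,0],
  ],
  grip=0,
)

```text
t: 14.05
eef_pos: [0.5182, -0.0097, 0.0169]
ee_rot: [-0.007, 1.57, -0.045]
contact_force: [0.9, 0.6, 3.4]
width: 0.0364
```

apply_moves(
  plan=[
    [-10,0,0,0,0,0],
    [-25,0,0,0,0,0],
    [-45,0,0,0,0,0],
    [-70,0,0,0,0,0],
    [-70,0,0,0,0,0],
  ],
)

```text
t: 14.47
eef_pos: [0.5193, -0.0098, 0.0907]
ee_rot: [-0.049, 1.565, -0.087]
contact_force: [1.1, 0.5, -2.9]
width: 0.0366
```

```bash
python3 - <<'E'
from h import *
s,p,d,X,W,c=wrist(); z=X[...,2]
q=X[(z>.10)&(np.hypot(X[...,0]-.5185,X[...,1]+.0102)<.03)&(z<.16)]; t=q[q[:,2]>np.percentile(q[:,2],95)-.004]; print(len(q),len(t),np.percentile(q[:,2],98),cv2.minEnclosingCircle((t[:,:2]*1000).astype(np.float32)))
goal((.4892,-.2985,.09),-2.2)
E
```

```text
12940 1189 0.15825240896488 ((518.969970703125, -0.2257446050643921), 28.121309280395508)
t 14.52 pos [ 0.5185 -0.0098  0.0883] jaw -2.17 w 0.0367 F [-0.3  0.  -5.1] 
 -> shift [  -1.7 -289.6  -18.4] turn [0.    0.003 0.   ]
```

Holding 5 N (0.5 kg), upright. Carry to the wide well.

apply_moves(
  plan=[
    [-5,-30,-2,0,0,0],
    [-5,-62,-4,0,0,0],
    [-5,-95,-6,0,0,0],
    [-5,-128,-8,0,0,0],
    [-5,-160,-10,0,0,0],
  ],
)

```text
t: 14.93
eef_pos: [0.5004, -0.1705, 0.0898]
ee_rot: [2.798, 1.568, 2.76]
contact_force: [1.2, 0.1, -4.4]
width: 0.0364
```

apply_moves(
  plan=[
    [0,-32,-2,0,0,0],
    [0,-64,-4,0,0,0],
    [0,-96,-6,0,0,0],
    [0,-120,-8,0,0,0],
    [0,-130,-8,0,0,0],
  ],
)

```text
t: 15.35
eef_pos: [0.4872, -0.3013, 0.0896]
ee_rot: [2.755, 1.568, 2.715]
contact_force: [0.6, -0.7, -5.5]
width: 0.0363
```

apply_moves(
  plan=[
    [0,0,0,0,0,0],
    [10,0,0,0,0,0],
    [20,0,0,0,0,0],
    [25,0,0,0,0,0],
    [25,0,0,0,0,0],
  ],
)

```text
t: 15.77
eef_pos: [0.4881, -0.2973, 0.0643]
ee_rot: [2.542, 1.567, 2.505]
contact_force: [-0.5, -0.2, -5.3]
width: 0.0365
```

```bash
python3 - <<'E'
from h import *
goal((.4892,-.2985,.0265),-2.2)
s,p,d,X,W,c=wrist(); cv2.imwrite("pics/w7.png",p[:,:,::-1]); np.savez("pics/w7.npz",p=p,d=d,X=X)
E
```

```text
t 15.77 pos [ 0.4881 -0.2973  0.0643] jaw -2.11 w 0.0365 F [-0.5 -0.2 -5.3] 
 -> shift [37.8 -1.2  1.2] turn [ 0.002 -0.003 -0.002]
```

View pics/w7.png

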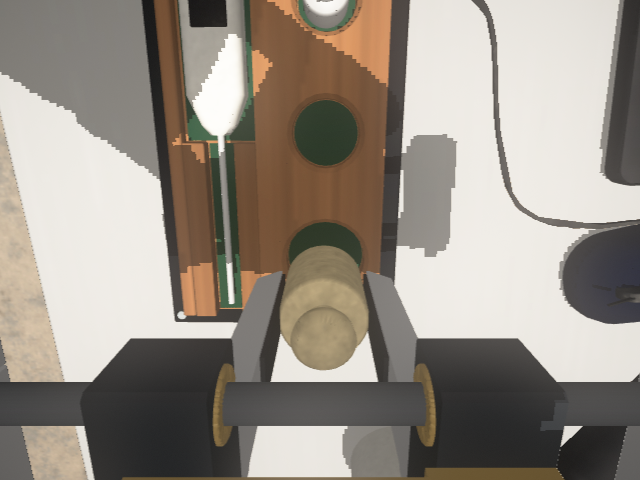

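Brass is upright over the wide well, whose far rim shows at (325,222). The middle well is at (326,132). Quick check of rim positions.

```bash
python3 - <<'E'
from h import *
z0=np.load("pics/w7.npz"); X=z0["X"]; z=X[...,2]; v,u=np.mgrid[0:480,0:640]
for n,(a,b) in dict(mid=(90,175),wide=(215,262)).items():
    P=X[(z<.0135)&(z>0)&(u>280)&(u<372)&(v>a)&(v<b)]; print(n,len(P),cv2.minEnclosingCircle((P[:,:2]*1000).astype(np.float32)),np.percentile(P,[1,99],axis=0).round(4).tolist())
P=X[(z<.0135)&(z>0)&(u>280)&(u<372)&(v>=222)&(v<245)]
for w in range(224,250,6): r=X[w,280:372][z[w,280:372]<.0135]; print(w,r[:,0].min().round(4),r[:,0].max().round(4),r[:,1].mean().round(4)) if len(r) else 0
goal((.4892,-.2985,.0265),-2.2)
E
```

```text
mid 3573 ((494.4476623535156, -224.54827880859375), 21.969219207763672) [[0.4736, -0.2433, 0.0074], [0.5086, -0.2083, 0.0122]]
wide 1725 ((488.11749267578125, -297.74517822265625), 22.993928909301758) [[0.4659, -0.3015, 0.0076], [0.5104, -0.2778, 0.0109]]
224 0.4814 0.4963 -0.2785
230 0.474 0.5028 -0.2822
236 0.4701 0.507 -0.2859
242 0.4676 0.5092 -0.2897
248 0.4662 0.5105 -0.2935
t 15.82 pos [ 0.4885 -0.2978  0.0653] jaw -2.12 w 0.0367 F [ 0.6 -0.8 -5. ] 
 -> shift [38.8 -0.8  0.8] turn [ 0.001 -0.002 -0.001]
```

apply_moves(
  plan=[
    [10,-1,0,0,0,0],
    [20,-1,0,0,0,0],
    [28,-1,0,0,0,0],
    [34,-1,0,0,0,0],
    [37,-1,0,0,0,0],
  ],
)

```text
t: 16.23
eef_pos: [0.4883, -0.2996, 0.0281]
ee_rot: [2.569, 1.569, 2.531]
contact_force: [-0.2, 0.3, -5.5]
width: 0.0367
```

apply_moves(
  plan=[
    [1,0,0,0,0,0],
    [2,0,0,0,0,0],
    [3,0,0,0,0,0],
    [3,0,0,0,0,0],
    [3,0,0,0,0,0],
  ],
)

```text
t: 16.65
eef_pos: [0.4888, -0.2999, 0.0267]
ee_rot: [-0.536, 1.57, -0.574]
contact_force: [0.0, 0.8, -4.9]
width: 0.0365
```

```bash
python3 - <<'E'
from h import *
goal((.4885,-.2985,.0250),-2.2)
E
```

```text
t 16.65 pos [ 0.4888 -0.2999  0.0267] jaw -2.18 w 0.0365 F [ 0.   0.8 -4.9] 
 -> shift [ 1.7  1.4 -0.3] turn [0. 0. 0.]
```

apply_moves(
  plan=[
    [0.5,0.5,0,0,0,0],
    [1,1,0,0,0,0],
    [1.5,1,0,0,0,0],
    [1.5,1,0,0,0,0],
  ],
)

```text
t: 16.98
eef_pos: [0.4887, -0.2988, 0.025]
ee_rot: [0.204, 1.571, 0.166]
contact_force: [-0.2, 0.9, -4.6]
width: 0.0367
```

apply_moves(
  plan=[
    [0,0,0,0,0,0],
    [0,0,0,0,0,0],
    [0,0,0,0,0,0],
    [0,0,0,0,0,0],
  ],
  grip=0.55,
)

```text
t: 17.32
eef_pos: [0.4889, -0.299, 0.0253]
ee_rot: [-0.643, 1.57, -0.681]
contact_force: [-0.4, -0.1, -0.3]
width: 0.0516
```

apply_moves(
  plan=[
    [-15,0,0,0,0,0],
    [-45,0,0,0,0,0],
    [-80,0,0,0,0,0],
    [-110,0,0,0,0,0],
    [-110,0,0,0,0,0],
  ],
)

```text
t: 17.73
eef_pos: [0.4907, -0.3003, 0.1414]
ee_rot: [-0.579, 1.561, -0.617]
contact_force: [0.6, -0.2, 1.2]
width: 0.0519
```

```bash
python3 - <<'E'
from h import *
s,p,d,X,W,c=wrist(); z=X[...,2]
q=X[(z>.03)&(np.hypot(X[...,0]-.4885,X[...,1]+.2985)<.025)&(z<.1)]; t=q[q[:,2]>np.percentile(q[:,2],98)-.003]; print(len(q),np.percentile(q[:,2],98),cv2.minEnclosingCircle((t[:,:2]*1000).astype(np.float32)))
goal((.6112,-.0022,.134),-2.2)
E
```

```text
2568 0.0739932260117035 ((488.1639099121094, -299.50860595703125), 11.67840576171875)
t 17.78 pos [ 0.4899 -0.2997  0.1383] jaw -2.18 w 0.0519 F [ 0.   0.7 -0.8] 
 -> shift [  3.8 301.9 109.9] turn [0.    0.005 0.003]
```

Brass seated: knob top is 74 mm against 73 expected, centred at (488,-299.5). Before the medium weight, I'll check finger room beside the keyboard.

```bash
python3 - <<'E'
from h import *
X=np.load("pics/w4.npz")["X"]; z=X[...,2]
m=(abs(X[...,1]+.002)<.03)&(X[...,0]>.628)&(X[...,0]<.68)
for a in np.arange(.628,.68,.005):
    r=X[m&(X[...,0]>=a)&(X[...,0]<a+.005)]; print(round(a,3),len(r),np.percentile(r[:,2],[50,95]).round(4) if len(r) else "")
E
```

```text
0.628 263 [-0.0001  0.0011]
0.633 302 [-0.0001  0.001 ]
0.638 424 [-0.0002  0.0011]
0.643 1233 [0.0063 0.0151]
0.648 670 [0.0156 0.017 ]
0.653 588 [0.0165 0.0176]
0.658 651 [0.017  0.0196]
0.663 933 [0.0228 0.0251]
0.668 639 [0.0244 0.0259]
0.673 534 [0.0247 0.026 ]
0.678 40 [0.0193 0.0242]
```

The keyboard edge at x≈645 mm is close, so I'll grip the medium weight with the jaw turned to about 58°.

apply_moves(
  plan=[
    [0,30,11,-0.1,0,0],
    [0,60,22,-0.2,0,0],
    [0,90,33,-0.3,0,0],
    [0,120,44,-0.4,0,0],
    [0,150,55,-0.5,0,0],
  ],
  grip=0.5,
  squeeze=30,
)

```text
t: 18.2
eef_pos: [0.5493, -0.1495, 0.1338]
ee_rot: [2.314, 1.569, 2.781]
contact_force: [-0.1, -0.6, 0.8]
width: 0.0468
```

apply_moves(
  plan=[
    [0,21,24,-0.11,0,0],
    [0,42,48,-0.22,0,0],
    [0,64,73,-0.33,0,0],
    [0,85,97,-0.44,0,0],
    [0,106,122,-0.55,0,0],
  ],
)

```text
t: 18.62
eef_pos: [0.6112, -0.0002, 0.1337]
ee_rot: [2.058, 1.569, 3.076]
contact_force: [0.7, -0.7, 0.6]
width: 0.0468
```

apply_moves(
  plan=[
    [0,0,0,0,0,0],
    [15,0,0,0,0,0],
    [35,0,0,0,0,0],
    [35,0,0,0,0,0],
    [35,0,0,0,0,0],
  ],
)

```text
t: 19.03
eef_pos: [0.6105, -0.0021, 0.0987]
ee_rot: [2.089, 1.568, 3.1]
contact_force: [0.4, 0.3, 0.2]
width: 0.0472
```

```bash
python3 - <<'E'
from h import *
s,p,d,X,W,c=wrist(); z=X[...,2]
q=X[(z>.043)&(np.hypot(X[...,0]-.6112,X[...,1]+.0022)<.02)&(z<.06)]; print(len(q),cv2.minEnclosingCircle((q[:,:2]*1000).astype(np.float32)))
goal((.6112,-.0022,.016),58)
E
```

```text
754 ((611.8187866210938, -2.8910300731658936), 9.744121551513672)
t 19.08 pos [ 0.6112 -0.0021  0.1   ] jaw 57.94 w 0.0471 F [0.1 0.6 0.1] 
 -> shift [84.  -0.1 -0. ] turn [-0.001 -0.    -0.001]
```

apply_moves(
  plan=[
    [20,0,0,0,0,0],
    [45,0,0,0,0,0],
    [65,0,0,0,0,0],
    [78,0,0,0,0,0],
    [83,0,0,0,0,0],
  ],
)

```text
t: 19.5
eef_pos: [0.6109, -0.002, 0.0158]
ee_rot: [2.102, 1.569, 3.113]
contact_force: [-0.2, -0.5, 0.3]
width: 0.0473
```

apply_moves(
  plan=[
    [0,0,0,0,0,0],
    [0,0,0,0,0,0],
    [0,0,0,0,0,0],
  ],
)

```text
t: 19.75
eef_pos: [0.6121, -0.0019, 0.0184]
ee_rot: [-1.079, 1.569, -0.067]
contact_force: [-0.6, -0.7, -0.9]
width: 0.0473
```

apply_moves(
  plan=[
    [0,0,0,0,0,0],
    [0,0,0,0,0,0],
    [0,0,0,0,0,0],
    [0,0,0,0,0,0],
  ],
  grip=0,
)

```text
t: 20.08
eef_pos: [0.6115, -0.0018, 0.0174]
ee_rot: [-1.139, 1.57, -0.127]
contact_force: [-0.2, -0.4, 3.0]
width: 0.0274
```

apply_moves(
  plan=[
    [-10,0,0,0,0,0],
    [-30,0,0,0,0,0],
    [-55,0,0,0,0,0],
    [-85,0,0,0,0,0],
    [-85,0,0,0,0,0],
  ],
)

```text
t: 20.5
eef_pos: [0.6136, -0.0019, 0.1084]
ee_rot: [-1.074, 1.563, -0.062]
contact_force: [0.9, 0.5, 0.0]
width: 0.0274
```

```bash
python3 - <<'E'
from h import *
goal((.4925,-.2263,.103),58)
E
```

```text
t 20.5 pos [ 0.6136 -0.0019  0.1084] jaw 57.99 w 0.0274 F [0.9 0.5 0. ] 
 -> shift [   4.5  -16.3 -254.5] turn [-0.     0.004  0.007]
```

apply_moves(
  plan=[
    [0,-2,-34,0,0,0],
    [0,-4,-70,0,0,0],
    [0,-7,-105,0,0,0],
    [0,-10,-140,0,0,0],
    [0,-12,-175,0,0,0],
  ],
)

```text
t: 20.92
eef_pos: [0.5277, -0.1577, 0.1021]
ee_rot: [1.864, 1.571, 2.876]
contact_force: [0.5, -0.3, -1.9]
width: 0.0274
```

apply_moves(
  plan=[
    [0,-2,-30,0,0,0],
    [0,-4,-60,0,0,0],
    [0,-6,-78,0,0,0],
    [15,-6,-78,0,0,0],
    [30,-6,-78,0,0,0],
  ],
)

```text
t: 21.33
eef_pos: [0.4922, -0.2271, 0.0723]
ee_rot: [-1.502, 1.569, -0.492]
contact_force: [-0.2, -0.3, -2.7]
width: 0.0273
```

apply_moves(
  plan=[
    [10,0,0,0,0,0],
    [10,0,0,0,0,0],
    [10,0,0,0,0,0],
    [10,0,0,0,0,0],
  ],
)

```text
t: 21.67
eef_pos: [0.4929, -0.2258, 0.0626]
ee_rot: [-1.51, 1.57, -0.498]
contact_force: [-0.3, 0.0, -3.0]
width: 0.0274
```

```bash
python3 - <<'E'
from h import *
goal((.4925,-.2263,.0265),58)
s,p,d,X,W,c=wrist(); cv2.imwrite("pics/w8.png",p[:,:,::-1]); np.savez("pics/w8.npz",p=p,d=d,X=X)
E
```

```text
t 21.67 pos [ 0.4929 -0.2258  0.0626] jaw 58.01 w 0.0274 F [-0.3  0.  -3. ] 
 -> shift [36.1  0.1 -0.6] turn [0.    0.    0.001]
```

View pics/w8.png

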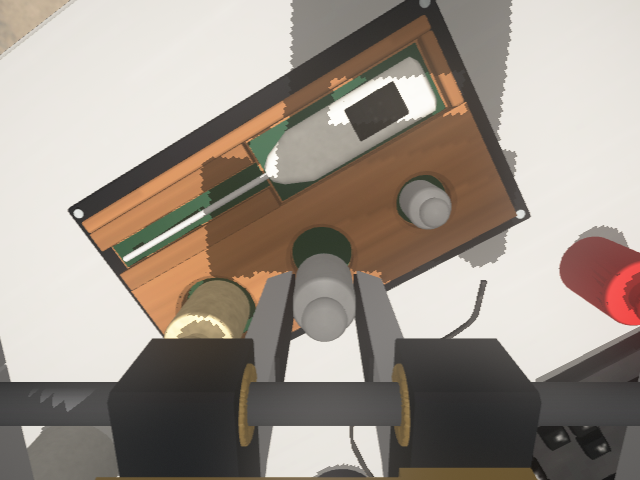

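Medium weight upright and centred over the middle well (322,245). The others and the thermometer are in place. Lower and release.

apply_moves(
  plan=[
    [9,0,0,0,0,0],
    [18,0,0,0,0,0],
    [26,0,0,0,0,0],
    [32,0,0,0,0,0],
    [34,0,0,0,0,0],
  ],
)

```text
t: 22.13
eef_pos: [0.4919, -0.2255, 0.0264]
ee_rot: [1.632, 1.569, 2.644]
contact_force: [-0.3, 0.2, -1.9]
width: 0.0272
```

apply_moves(
  plan=[
    [1,0,0,0,0,0],
    [2,0,0,0,0,0],
    [3,0,0,0,0,0],
    [3,0,0,0,0,0],
    [3,0,0,0,0,0],
  ],
)

```text
t: 22.55
eef_pos: [0.4927, -0.226, 0.0254]
ee_rot: [-1.59, 1.57, -0.578]
contact_force: [-0.9, 0.2, 1.7]
width: 0.0276
```

apply_moves(
  plan=[
    [0,0,0,0,0,0],
    [0,0,0,0,0,0],
    [0,0,0,0,0,0],
    [0,0,0,0,0,0],
  ],
  grip=0.45,
)

```text
t: 22.88
eef_pos: [0.4925, -0.2258, 0.025]
ee_rot: [-1.295, 1.571, -0.283]
contact_force: [0.3, 0.0, -0.8]
width: 0.042
```

apply_moves(
  plan=[
    [-15,0,0,0,0,0],
    [-45,0,0,0,0,0],
    [-80,0,0,0,0,0],
    [-118,0,0,0,0,0],
    [-150,0,0,0,0,0],
  ],
)

```text
t: 23.3
eef_pos: [0.4925, -0.2258, 0.1775]
ee_rot: [-1.504, 1.57, -0.492]
contact_force: [0.3, -0.9, 0.7]
width: 0.0424
```

```bash
python3 - <<'E'
from h import *
s,p,d,X,W,c=wrist(); z=X[...,2]; cv2.imwrite("pics/w9.png",p[:,:,::-1])
for n,cx,cy in(("med",.4925,-.2263),("small",.4935,-.160),("large",.4885,-.2995)):
    q=X[(z>.035)&(np.hypot(X[...,0]-cx,X[...,1]-cy)<.02)&(z<.08)]
    if len(q): t=q[q[:,2]>np.percentile(q[:,2],98)-.003]; print(n,len(q),np.percentile(q[:,2],98),cv2.minEnclosingCircle((t[:,:2]*1000).astype(np.float32)))
m=(z>.024)&(z<.04)&(abs(X[...,0]-.436)<.025)&(abs(X[...,1]+.18)<.07); q=X[m]; print("th",len(q),np.percentile(q,[1,50,99],axis=0).round(4).tolist())
goal((.4655,.244,.2),8)
E
```

```text
med 1033 0.05839627907153887 ((493.14556884765625, -226.24607849121094), 9.136402130126953)
small 508 0.04828623355047247 ((493.3497314453125, -160.7349395751953), 7.388706684112549)
large 1849 0.0741311389297528 ((487.78680419921875, -299.3277587890625), 11.569648742675781)
th 4342 [[0.4218, -0.2212, 0.0249], [0.436, -0.1731, 0.0288], [0.4512, -0.1307, 0.031]]
t 23.35 pos [ 0.4944 -0.2269  0.1836] jaw 57.99 w 0.0423 F [0.5 0.  4.7] 
 -> shift [-18.8 273.9 383.9] turn [0.872 0.005 0.009]
```

View pics/w9.png

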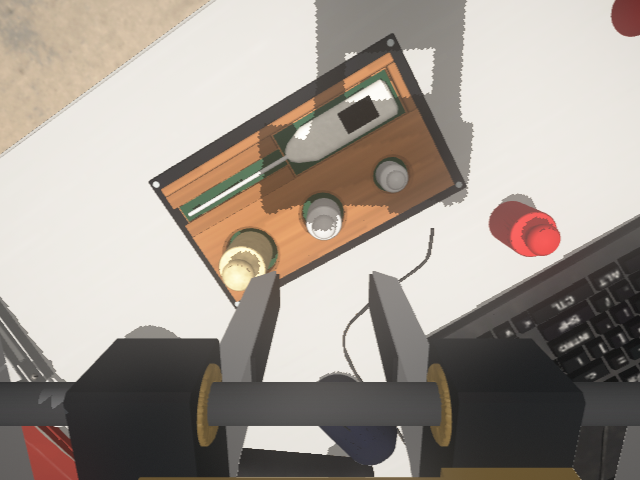

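All four are seated: knob tops are 58, 48 and 74 mm, and the handle top is 29 mm. The plate screws at (391,42), (154,184), (460,184) and (238,303) give the block centre. Now to the cover.

apply_moves(
  plan=[
    [-2,18,26,0.058,0,0],
    [-4,36,51,0.116,0,0],
    [-6,54,77,0.174,0,0],
    [-8,73,103,0.232,0,0],
    [-8,91,128,0.29,0,0],
  ],
)

```text
t: 23.77
eef_pos: [0.4829, -0.0676, 0.1831]
ee_rot: [-0.807, 1.57, -0.088]
contact_force: [0.8, -0.5, -0.5]
width: 0.0424
```

apply_moves(
  plan=[
    [-2,25,19,0.058,0,0],
    [-4,49,39,0.116,0,0],
    [-6,74,58,0.174,0,0],
    [-8,99,78,0.232,0,0],
    [-8,124,97,0.29,0,0],
  ],
)

```text
t: 24.18
eef_pos: [0.4738, 0.0897, 0.1912]
ee_rot: [-0.288, 1.57, 0.141]
contact_force: [0.4, -0.1, -0.3]
width: 0.0422
```

apply_moves(
  plan=[
    [-2,32,13,0.065,0,0],
    [-4,65,26,0.13,0,0],
    [-6,98,39,0.195,0,0],
    [-8,130,51,0.26,0,0],
    [-8,146,58,0.292,0,0],
  ],
)

```text
t: 24.6
eef_pos: [0.4649, 0.2481, 0.1991]
ee_rot: [0.857, 1.57, 0.995]
contact_force: [-0.1, -0.1, -0.3]
width: 0.0424
```

apply_moves(
  plan=[
    [0,0,0,0,0,0],
    [0,0,0,0,0,0],
    [0,0,0,0,0,0],
  ],
)

```text
t: 24.85
eef_pos: [0.4656, 0.2442, 0.1987]
ee_rot: [-2.47, 1.57, -2.33]
contact_force: [-0.3, -0.1, 0.0]
width: 0.0425
```

```bash
python3 - <<'E'
from h import *
s,p,d,X,W,c=wrist(); cv2.imwrite("pics/w10.png",p[:,:,::-1]); np.savez("pics/w10.npz",p=p,d=d,X=X); z=X[...,2]
def rect(n,m):
    k,l,st,_=cv2.connectedComponentsWithStats(m.astype(np.uint8)); q=X[l==1+np.argmax(st[1:,4])]; r=cv2.minAreaRect((q[:,:2]*1000).astype(np.float32)); print(n,len(q),np.round(r[0],1),np.round(r[1],1),round(r[2],2),"z",np.median(q[:,2]).round(4))
near=(abs(X[...,0]-.4655)<.12)&(abs(X[...,1]-.244)<.16)
rect("bar",near&(z>.10)&(z<.118)); rect("deck",near&(z>.07)&(z<.084))
goal((.4655,.244,.086),8)
# block from the top camera, plate and weights
p,d=arm.capture("top"); X=cloud(arm.camera_info("top"),cv2.medianBlur(d,3)); z=X[...,2]; cv2.imwrite("pics/top1.png",p[:,:,::-1])
E
```

```text
bar 3065 [465.7 246. ] [ 14.  108.8] 8.13 z 0.1109
deck 44419 [465.6 245.4] [136.4 233.6] 8.07 z 0.0774
t 24.9 pos [0.4657 0.244  0.1988] jaw 8.01 w 0.0424 F [-0.  -0.1  0.3] 
 -> shift [112.8   0.   -0.2] turn [ 0. -0.  0.]
```

View pics/w10.png

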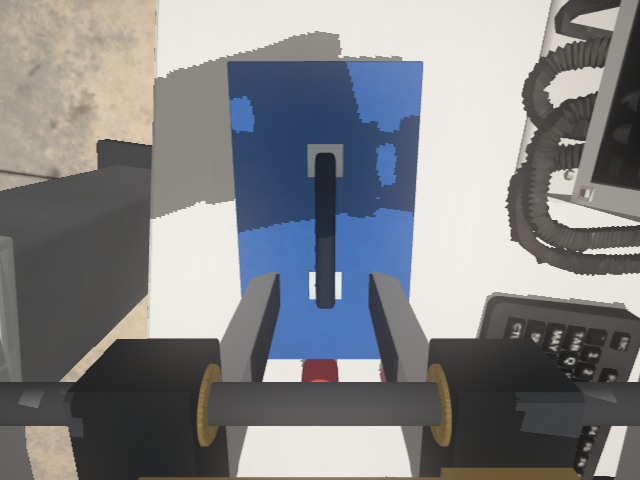

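The bar lies between the fingers at (325,230), and the cover measures 136×234 mm at (465.6,245.5), yaw 8.1°. Grip the bar and lift.

apply_moves(
  plan=[
    [30,1,0,0,0,0],
    [65,1,0,0,0,0],
    [95,1,0,0,0,0],
    [108,1,0,0,0,0],
    [112,1,0,0,0,0],
  ],
  squeeze=45,
)

```text
t: 25.37
eef_pos: [0.4645, 0.2445, 0.0845]
ee_rot: [-2.856, 1.567, -2.717]
contact_force: [-0.2, -0.4, -0.2]
width: 0.0423
```

apply_moves(
  plan=[
    [0,0,0,0,0,0],
    [0,0,0,0,0,0],
    [0,0,0,0,0,0],
    [0,0,0,0,0,0],
    [0,0,0,0,0,0],
  ],
  grip=0,
)

```text
t: 25.78
eef_pos: [0.4658, 0.2461, 0.0879]
ee_rot: [0.26, 1.569, 0.4]
contact_force: [-0.8, -1.5, 4.6]
width: 0.0137
```

apply_moves(
  plan=[
    [-8,0,0,0,0,0],
    [-25,0,0,0,0,0],
    [-50,0,0,0,0,0],
    [-80,0,0,0,0,0],
    [-115,0,0,0,0,0],
  ],
)

```text
t: 26.2
eef_pos: [0.4645, 0.2456, 0.2026]
ee_rot: [-2.861, 1.568, -2.721]
contact_force: [1.0, -0.5, -3.6]
width: 0.013
```

```bash
python3 - <<'E'
from h import *
goal((.4655,-.225,.2),-2.2)
s,p,d,X,W,c=wrist(); z=X[...,2]
near=(abs(X[...,0]-.4655)<.12)&(abs(X[...,1]-.244)<.17)
for n,lo,hi in(("deck",.175,.205),):
    m=near&(z>lo)&(z<hi)&(p[...,2]>p[...,0].astype(int)+30); q=X[m]; r=cv2.minAreaRect((q[:,:2]*1000).astype(np.float32)); print(n,len(q),r,np.percentile(q[:,2],[5,50,95]).round(4))
# block from top0 refined: screw/wood
z0=np.load("pics/w3.npz"); p,X=z0["p"].astype(int),z0["X"]; z=X[...,2]
w=(z>.017)&(z<.024)&(p[...,0]>p[...,2]+30)&(X[...,1]<-.11); q=X[w]
for y0 in(-.13,-.16,-.19,-.22,-.25): r=q[abs(q[:,1]-y0)<.004]; print(y0,len(r),np.percentile(r[:,0],[.5,99.5]).round(4))
E
```

```text
t 26.2 pos [0.4645 0.2456 0.2026] jaw 8.02 w 0.013 F [ 1.  -0.5 -3.6] 
 -> shift [   3.1 -466.1  -64.7] turn [ 0.178 -0.002  0.001]
deck 79364 ((464.43157958984375, 244.69412231445312), (136.11196899414062, 234.2461395263672), 7.969113826751709) [0.1911 0.1922 0.1933]
-0.13 1186 [0.4097 0.5267]
-0.16 674 [0.4083 0.5254]
-0.19 1021 [0.4072 0.5241]
-0.22 521 [0.4059 0.523 ]
-0.25 727 [0.4048 0.5215]
```

Cover held level (opening 13 mm). Carry it over the block and turn to -2.3°.

apply_moves(
  plan=[
    [0,-20,-3,0.02,0,0],
    [0,-50,-7,0.06,0,0],
    [0,-85,-12,0.1,0,0],
    [0,-120,-17,0.14,0,0],
    [0,-155,-22,0.18,0,0],
  ],
)

```text
t: 26.67
eef_pos: [0.4647, 0.088, 0.2022]
ee_rot: [-2.468, 1.571, -2.509]
contact_force: [0.6, -0.5, -4.4]
width: 0.0139
```

apply_moves(
  plan=[
    [0,-32,1,0,0,0],
    [0,-64,2,0,0,0],
    [0,-96,4,0,0,0],
    [0,-128,5,0,0,0],
    [0,-157,6,0,0,0],
  ],
)

```text
t: 27.08
eef_pos: [0.4645, -0.0694, 0.2023]
ee_rot: [-1.084, 1.571, -1.124]
contact_force: [-0.2, -0.2, -3.9]
width: 0.0132
```

apply_moves(
  plan=[
    [0,-32,1,0,0,0],
    [0,-64,2,0,0,0],
    [0,-96,3,0,0,0],
    [0,-130,5,0,0,0],
    [0,-157,5,0,0,0],
  ],
)

```text
t: 27.5
eef_pos: [0.4633, -0.2269, 0.2022]
ee_rot: [-1.529, 1.571, -1.569]
contact_force: [0.8, -0.0, -5.0]
width: 0.0136
```

apply_moves(
  plan=[
    [0,0,0,0,0,0],
    [0,0,0,0,0,0],
    [0,0,0,0,0,0],
    [0,0,0,0,0,0],
  ],
)

```text
t: 27.83
eef_pos: [0.4637, -0.224, 0.2021]
ee_rot: [1.859, 1.571, 1.82]
contact_force: [0.8, -0.0, -3.4]
width: 0.0134
```

```bash
python3 - <<'E'
from h import *
goal((.4645,-.2255,.11),-2.3)
s,p,d,X,W,c=wrist(); z=X[...,2]
q=X[(z>.18)&(z<.205)&(p[...,2]>p[...,0].astype(int)+30)&(abs(X[...,1]+.225)<.17)]; print(len(q),cv2.minAreaRect((q[:,:2]*1000).astype(np.float32)),np.percentile(q[:,2],[5,50,95]).round(4))
a=p
p,d=arm.capture("side"); cv2.imwrite("pics/w11.png",cv2.resize(np.hstack([a[:,:,::-1][:,60:580],p[180:420,260:560,::-1].repeat(2,0)]),None,fx=.95,fy=.95))
np.savez("pics/w11.npz",p=p,d=d)
E
```

```text
t 27.83 pos [ 0.4637 -0.224   0.2021] jaw -2.24 w 0.0134 F [ 0.8 -0.  -3.4] 
 -> shift [92.1 -1.5  0.8] turn [ 0.001 -0.    -0.   ]
79377 ((463.3099670410156, -224.7044677734375), (233.9598846435547, 136.33241271972656), 87.71353149414062) [0.1906 0.1916 0.1927]
```

View pics/w11.png

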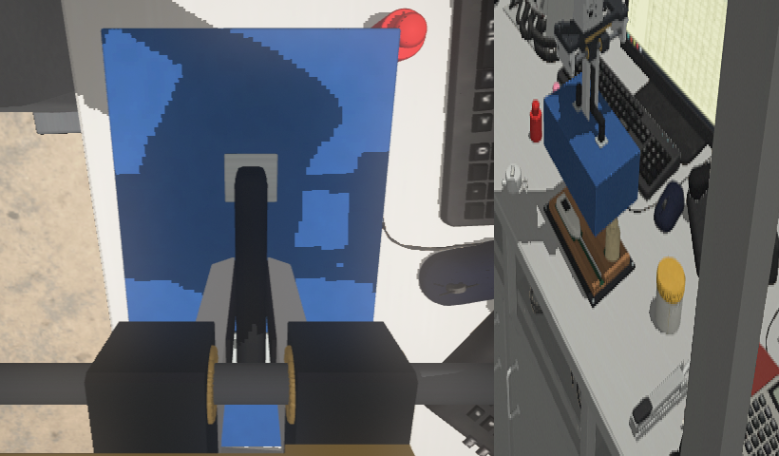

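Cover level and aligned: centre (463.3,-224.7), yaw -2.3°, about 1 mm off. Lower it in stages with that correction.

apply_moves(
  plan=[
    [15,-1,1,0,0,0],
    [35,-1,1,0,0,0],
    [55,-1,1,0,0,0],
    [72,-1,1,0,0,0],
    [82,-1,1,0,0,0],
  ],
)

```text
t: 28.35
eef_pos: [0.4642, -0.2249, 0.1183]
ee_rot: [2.647, 1.569, 2.608]
contact_force: [-0.1, -0.2, -4.9]
width: 0.0134
```

apply_moves(
  plan=[
    [3,0,0,0,0,0],
    [6,0,0,0,0,0],
    [9,0,0,0,0,0],
    [12,0,0,0,0,0],
    [14,0,0,0,0,0],
  ],
)

```text
t: 28.77
eef_pos: [0.4649, -0.2259, 0.1062]
ee_rot: [-0.465, 1.57, -0.505]
contact_force: [-0.4, -0.3, -4.3]
width: 0.0135
```

```bash
python3 - <<'E'
from h import *
goal((.4645,-.2255,.0945),-2.3)
s,p,d,X,W,c=wrist(); z=X[...,2]
q=X[(z>.07)&(z<.12)&(p[...,2]>p[...,0].astype(int)+30)&(abs(X[...,1]+.225)<.17)]; print(len(q),cv2.minAreaRect((q[:,:2]*1000).astype(np.float32)),np.percentile(q[:,2],[5,50,95]).round(4))
E
```

```text
t 28.77 pos [ 0.4649 -0.2259  0.1062] jaw -2.29 w 0.0135 F [-0.4 -0.3 -4.3] 
 -> shift [11.7  0.4 -0.4] turn [0.    0.001 0.   ]
79366 ((464.618408203125, -226.72833251953125), (233.92213439941406, 136.32025146484375), 87.70951080322266) [0.0947 0.0958 0.0968]
```

The rim is at about 19 mm, already past the wood's top edge with no contact force. Finish gently.

apply_moves(
  plan=[
    [2,0.5,0,0,0,0],
    [4,1,0,0,0,0],
    [6,1,0,0,0,0],
    [8,1,0,0,0,0],
    [10,1,0,0,0,0],
  ],
)

```text
t: 29.23
eef_pos: [0.4647, -0.2248, 0.0958]
ee_rot: [-2.319, 1.571, -2.359]
contact_force: [-0.6, 0.6, -3.3]
width: 0.0136
```

apply_moves(
  plan=[
    [0.5,0,0,0,0,0],
    [1,0,0,0,0,0],
    [1.5,0,0,0,0,0],
    [2,0,0,0,0,0],
    [2,0,0,0,0,0],
  ],
)

```text
t: 29.65
eef_pos: [0.4647, -0.2248, 0.0939]
ee_rot: [-0.817, 1.571, -0.857]
contact_force: [0.3, -0.8, -3.6]
width: 0.0134
```

```bash
python3 - <<'E'
from h import *
goal((.4645,-.2255,.0935),-2.3)
s,p,d,X,W,c=wrist(); z=X[...,2]
q=X[(z>.07)&(z<.12)&(p[...,2]>p[...,0].astype(int)+30)&(abs(X[...,1]+.225)<.17)]; print(len(q),cv2.minAreaRect((q[:,:2]*1000).astype(np.float32)),np.percentile(q[:,2],[5,50,95]).round(4))
E
```

```text
t 29.65 pos [ 0.4647 -0.2248  0.0939] jaw -2.29 w 0.0134 F [ 0.3 -0.8 -3.6] 
 -> shift [ 0.4 -0.7 -0.2] turn [0. 0. 0.]
79381 ((464.07086181640625, -225.4139404296875), (233.88829040527344, 136.19264221191406), 87.5496597290039) [0.0824 0.0835 0.0845]
```

apply_moves(
  plan=[
    [0.3,0,0,0,0,0],
    [0.6,0,0,0,0,0],
    [0.9,0,0,0,0,0],
    [0.9,0,0,0,0,0],
  ],
)

```text
t: 30.03
eef_pos: [0.4648, -0.2249, 0.0939]
ee_rot: [-0.64, 1.57, -0.68]
contact_force: [-5.4, 1.8, 7.5]
width: 0.0136
```

apply_moves(
  plan=[
    [0,0,0,0,0,0],
    [0,0,0,0,0,0],
    [0,0,0,0,0,0],
    [0,0,0,0,0,0],
    [0,0,0,0,0,0],
  ],
  grip=0.45,
)

```text
t: 30.45
eef_pos: [0.4648, -0.2248, 0.093]
ee_rot: [-0.435, 1.571, -0.475]
contact_force: [0.2, 0.6, 0.2]
width: 0.0414
```

apply_moves(
  plan=[
    [-10,0,0,0,0,0],
    [-35,0,0,0,0,0],
    [-70,0,0,0,0,0],
    [-105,0,0,0,0,0],
    [-130,0,0,0,0,0],
  ],
)

```text
t: 30.87
eef_pos: [0.4649, -0.225, 0.2269]
ee_rot: [-0.487, 1.568, -0.527]
contact_force: [0.5, -0.6, 0.5]
width: 0.0421
```

apply_moves(
  plan=[
    [0,20,0,0,0,0],
    [0,55,0,0,0,0],
    [0,90,0,0,0,0],
    [0,120,0,0,0,0],
    [0,120,0,0,0,0],
  ],
)

```text
t: 31.28
eef_pos: [0.4695, -0.1012, 0.2241]
ee_rot: [0.413, 1.57, 0.377]
contact_force: [-0.5, -1.7, 0.5]
width: 0.0422
```

```bash
python3 - <<'E'
from h import *
goal((.4645,-.2255,.0935),-2.3)
for cam in("top","side"):
    p,d=arm.capture(cam); X=cloud(arm.camera_info(cam),cv2.medianBlur(d,3)); z=X[...,2]; pi=p.astype(int)
    b=(pi[...,2]>pi[...,0]+40)&(abs(X[...,1]+.225)<.17)&(abs(X[...,0]-.465)<.1)
    q=X[b&(z>.075)&(z<.095)]; print(cam,"deck",len(q),cv2.minAreaRect((q[:,:2]*1000).astype(np.float32)),np.percentile(q[:,2],[5,50,95]).round(4),"lowest blue",np.percentile(X[b][:,2],1).round(4))
    for n,(cx,cy,zl) in dict(jar=(.531,-.459,.07),tally=(.37,-.004,.018)).items():
        q=X[(np.hypot(X[...,0]-cx,X[...,1]-cy)<.045)&(z>zl)&(z<.12)]; print(n,len(q),q.mean(0).round(4))
        z0=np.load(f"pics/{cam}0.npz"); X0=cloud(arm.camera_info(cam),cv2.medianBlur(z0["d"],3)); q=X0[(np.hypot(X0[...,0]-cx,X0[...,1]-cy)<.045)&(X0[...,2]>zl)&(X0[...,2]<.12)]; print("  before",len(q),q.mean(0).round(4))
    cv2.imwrite(f"pics/end_{cam}.png",cv2.resize(p[190:330,200:500] if cam=="top" else p[180:420,240:560],None,fx=1.25,fy=1.25)[:,:,::-1])
a,b=cv2.imread("pics/end_top.png"),cv2.imread("pics/end_side.png"); w=max(a.shape[1],b.shape[1]); f=lambda i:cv2.copyMakeBorder(i,0,0,0,w-i.shape[1],0); cv2.imwrite("pics/end.png",np.vstack([f(a),f(b)]))
E
```

```text
t 31.28 pos [ 0.4695 -0.1012  0.2241] jaw -2.11 w 0.0422 F [-0.5 -1.7  0.5] 
 -> shift [ 130.5 -124.5   -0.5] turn [ 0.003  0.001 -0.   ]
top deck 1770 ((463.71746826171875, -252.01522827148438), (183.42242431640625, 136.70556640625), 88.05746459960938) [0.08   0.0833 0.086 ] lowest blue 0.0694
jar 305 [ 0.5325 -0.4599  0.0731]
  before 286 [ 0.5321 -0.4603  0.0735]
tally 39 [0.3667 0.0114 0.0241]
  before 153 [ 0.3586 -0.0014  0.0238]
side deck 2674 ((465.0385437011719, -226.02687072753906), (236.06272888183594, 136.71946716308594), 87.78196716308594) [0.0818 0.0845 0.086 ] lowest blue 0.0123
jar 471 [ 0.5305 -0.4631  0.0739]
  before 471 [ 0.5305 -0.4633  0.0739]
tally 155 [ 0.3578 -0.006   0.0241]
  before 157 [ 0.3579 -0.0063  0.0242]
```

View pics/end.png

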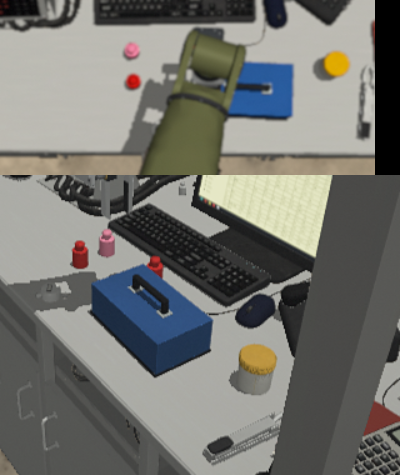

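The last picture shows the cover squarely on the base plate with the gripper clear and the bystanders unmoved. I'll let the arm settle, then hand in.

apply_moves(
  plan=[
    [0,0,0,0,0,0],
    [0,0,0,0,0,0],
    [0,0,0,0,0,0],
    [0,0,0,0,0,0],
    [0,0,0,0,0,0],
  ],
)

```text
t: 31.8
eef_pos: [0.4694, -0.1054, 0.223]
ee_rot: [2.975, 1.571, 2.934]
contact_force: [0.4, -0.8, 0.1]
width: 0.0425
```

```bash
python3 -c "
from station import arm
print(arm.job_done())"
```

```text
the job is handed in; nothing more can be done
None
```

The kit is put away: the thermometer and all three weights are in their places, and the blue cover sits over the block on its base plate. I handed the job in at about 32 s, with the gripper open and clear.

**Last checks**
- **Weights and thermometer:** just before covering, the knob tops read 48, 74 and 58 mm for small, brass and medium (expected 47, 73 and 57). The thermometer handle's top was at 29 mm, with its probe in the slot.
- **Cover:** its top is at 83–84 mm (expected 83), within about 1 mm and 0.2° of the block.
- **Jar and tally counter:** the side camera shows neither moved.

**What went wrong or disagreed**
- **Thermometer grip:** the first grip was about 6 mm too high because I read the pose before the arm had settled. I reopened and gripped it again.
- **Small weight:** while I lowered it, the wrist briefly read 41 N as the held weight touched down. That is under the 120 N wrist limit. The 40 N limit covers the arm and gripper body, and I believe only the held weight made contact.
- **Top camera at the end:** the arm partly hid the cover and tally counter, so its readings for those two don't match. I relied on the side view.

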